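# Switch off the parts dryer and sort the injectors out of it

## Task

The washed injectors are dry: first turn the dryer's thermostat dial fully anticlockwise to its off stop, and only then slide the window wide open. Take out every injector, laying the sound ones flat on the floor of the large tray and those whose nozzle has snapped off flat on the floor of the small tray, then slide the window fully shut. Knock nothing over and leave the other things on the bench where they are.

Things in the scene. Friction and masses are not known exactly. Their poses are not given: they have to be found in the camera images.
- dryer: Grey top-loading hot-air parts dryer, fixed, 425 mm deep (x), 440 mm wide (y), deck 105 mm above the bench. Origin on the bench under the middle of its chamber; x to its rear (away from the robot), y to its left, z up. Control deck with the dial left of the chamber (y 150 to 275 mm); the window slides back over the housing behind (x 100 to 310 mm), on tracks at y = +-162 mm, 14 mm above the deck.
- chamber_floor (a point): Centre of the chamber's flat floor, 60 mm above the bench, axes as the dryer's. The open-topped chamber is 200 mm in x, 300 mm in y and 45 mm deep. The injectors lie in it side by side, roughly along x, heads either way, in places 54 mm apart in y.
- dial (a joint): Thermostat dial on the control deck, axis vertical. Value in rad: 0 = off, the end stop fully anticlockwise seen from above; grows clockwise up to 4.7. Light friction (0.03 N m), stays where it is left. It starts between 1.4 and 3.2.
- dial_grip (a point): Point on the dial's axis at the height to grip, 37 mm above the deck, at x = -35, y = 220 mm in the dryer's frame. Round black skirt of 52 mm diameter with an upright bar grip across it, 49 mm long, 14 mm thick, from 14 to 44 mm above the deck. The point turns with the dial, its x along the bar; at 0 it is aligned with the dryer's x, the white pointer line towards the robot (-x).
- window (a joint): Clear sliding window with an aluminium frame on top of the dryer. Value in m: 0 = shut over the chamber, grows as it slides rearwards along the dryer's x to the stop at 0.205 (wide open, clear of all but the chamber's last 5 mm). Friction about 1.5 N, stays where it is left.
- window_grip (a point): Point to grip on the window's pull bar; moves with the window. The bar is black, upright, 100 mm long across the dryer (along its y), 14 mm thick, on the front edge of the window. The point is at the bar's middle, 17 mm above the window's top face (131 mm above the bench); the bar reaches 13 mm above the point.
- injector_a: Sound steel fuel injector lying on its side: round black-capped head (24 mm thick, 40 long), square block (24 x 24, 50 long), nozzle nut (19 thick, 35 long), thin nozzle (9 thick, 25 long); 150 mm in all, x = -65 to +85 mm. Origin on the axis in the middle of the square block (12 mm above what it lies on); x along the axis, head to nozzle. 200 to 300 g; may be absent (None).
- injector_b: Sound steel fuel injector lying on its side: round black-capped head (24 mm thick, 40 long), square block (24 x 24, 50 long), nozzle nut (19 thick, 35 long), thin nozzle (9 thick, 25 long); 150 mm in all, x = -65 to +85 mm. Origin on the axis in the middle of the square block (12 mm above what it lies on); x along the axis, head to nozzle. 200 to 300 g; may be absent (None).
- injector_c: Sound steel fuel injector lying on its side: round black-capped head (24 mm thick, 40 long), square block (24 x 24, 50 long), nozzle nut (19 thick, 35 long), thin nozzle (9 thick, 25 long); 150 mm in all, x = -65 to +85 mm. Origin on the axis in the middle of the square block (12 mm above what it lies on); x along the axis, head to nozzle. 200 to 300 g; may be absent (None).
- injector_d: Snapped steel fuel injector lying on its side: round black-capped head (24 mm thick, 40 long), square block (24 x 24, 50 long), only a jagged 10 mm stub where the nozzle broke off: 100 mm in all, x = -65 to +35 mm. Origin on the axis in the middle of the square block (12 mm above what it lies on); x along the axis, head to nozzle. 160 to 240 g; may be absent (None).
- injector_e: Snapped steel fuel injector lying on its side: round black-capped head (24 mm thick, 40 long), square block (24 x 24, 50 long), only a jagged 10 mm stub where the nozzle broke off: 100 mm in all, x = -65 to +35 mm. Origin on the axis in the middle of the square block (12 mm above what it lies on); x along the axis, head to nozzle. 160 to 240 g; may be absent (None).
- large_tray: Large shallow steel tray, loose on the bench, 220 mm (x) x 200 mm (y) outside, rim 22 mm high, walls and floor 4 mm thick, 600 g. Origin at the centre of its underside. For the sound injectors. It may be on either side of the small tray.
- small_tray: Small deeper steel tray, loose on the bench, 165 mm (x) x 155 mm (y) outside, rim 35 mm high, walls and floor 4 mm thick, 500 g. Origin at the centre of its underside. For the snapped injectors.
- spray_can: Spray can standing at the back, 54 mm across, 172 mm tall; origin at the centre of its foot. Bystander.
- oil_bottle: White bottle standing at the back, 56 mm across, 150 mm tall; origin at the centre of its foot. Bystander.
- grease_tin: Round tin, 51 mm across, 30 mm tall, standing on the dryer's control deck about 115 mm behind the dial; origin at the centre of its foot. Bystander.
- screwdriver: Black-handled screwdriver lying near the robot, 200 mm long along its x, 26 mm thick; origin under its middle. Bystander.
- spanner: Steel spanner lying behind the trays, 150 mm long along its x, 8 mm thick; origin under its middle. Bystander.

How it is judged (in metres and radians):
On the way, in this order (a step that is already met when the one before it is completed fails the run):
1. the dial is turned to its off stop while the window is still shut (value of joint dial below 0.07 rad and value of joint window below 0.02 m), for 0.3 s.
2. the window is slid wide open (value of joint window above 0.18 m), for 0.2 s.
3. every injector lies flat in its tray: sound ones in the large, snapped ones in the small (x of injector_a in the frame of large_tray between -0.106 and 0.106 m and y of injector_a in the frame of large_tray between -0.096 and 0.096 m and z of injector_a in the frame of large_tray between 0.008 and 0.024 m and angle between injector_a's own x axis and vertical between 1.42 and 1.72 rad and x of injector_b in the frame of large_tray between -0.106 and 0.106 m and y of injector_b in the frame of large_tray between -0.096 and 0.096 m and z of injector_b in the frame of large_tray between 0.008 and 0.024 m and angle between injector_b's own x axis and vertical between 1.42 and 1.72 rad and x of injector_c in the frame of large_tray between -0.106 and 0.106 m and y of injector_c in the frame of large_tray between -0.096 and 0.096 m and z of injector_c in the frame of large_tray between 0.008 and 0.024 m and angle between injector_c's own x axis and vertical between 1.42 and 1.72 rad and x of injector_d in the frame of small_tray between -0.0785 and 0.0785 m and y of injector_d in the frame of small_tray between -0.0735 and 0.0735 m and z of injector_d in the frame of small_tray between 0.008 and 0.024 m and angle between injector_d's own x axis and vertical between 1.42 and 1.72 rad and x of injector_e in the frame of small_tray between -0.0785 and 0.0785 m and y of injector_e in the frame of small_tray between -0.0735 and 0.0735 m and z of injector_e in the frame of small_tray between 0.008 and 0.024 m and angle between injector_e's own x axis and vertical between 1.42 and 1.72 rad), for 0.2 s.
4. the window is slid shut again (value of joint window below 0.008 m), for 0.2 s.
At the end, for the whole second after the job is handed in: The dial is within 0.07 rad of its off stop, the window within 8 mm of shut, every sound injector present lies flat (within 8 degrees) on the floor of the large tray and every snapped one flat on the floor of the small tray, the middle of its square block inside the tray's walls (all of step 3 and value of joint dial below 0.07 rad and value of joint window below 0.008 m); the robot touches nothing.
It fails at once if the window is opened (over 30 mm) while the dial is not off (value of joint window above 0.03 m and value of joint dial above 0.15 rad).
It fails at once if the spray can, oil bottle or grease tin is knocked over (angle between any of spray_can, oil_bottle, grease_tin's own z axis and vertical above 0.6 rad).
It fails at once if a bystander is shifted by more than 70 mm (distance of any of spray_can, oil_bottle, grease_tin, screwdriver, spanner from where it was at the start of the episode above 0.07 m).
Of injector_a, injector_b, injector_c, injector_d, injector_e only 4 to 5 are there at a start; the rules pass over those that are not, and their reading is None.
At some moment in a run one of large_tray, small_tray may be knocked a few centimetres aside while the robot is not near it.
Once in a run the grip may slacken for a moment while it holds something.
It also fails if it takes over 210 s, if anything falls off the work surface, if the arm or the gripper's body presses on something with over 40 N, if the wrist force passes 120 N, or if a joint passes its speed limit or range.

## Robot

A 6-joint arm with a two-finger parallel gripper is mounted at the origin on the work surface. World frame = base frame: x ahead of the robot, y to its left, z up, the work surface at z = 0. Lengths are in mm, angles in rad, forces in N, time in s.
With the tool pointing down it reaches from about 400 to 925 mm from the base axis. Payload 12.5 kg.
Tool frame: the origin (TCP) lies midway between the tips of the shut fingers; the grasp point (between the pads) lies 19 mm behind it; z points along the fingers, y is the direction in which the jaws open and shut (so a half turn about z gives the same grasp; the last joint's range is limited). The gripper opens to 95 mm and grips with 3 to 60 N. Pads are 20 mm wide; open, the fingers measure 119 mm over their backs; the gripper's body (75 mm by 180 mm) begins 59 mm behind the grasp point.
Start: joints at [-1.335, 0.491, 1.559, -0, 1.092, -0.106], TCP at [209.513, -588.856, 214.661] pointing down, gripper open.
Joint ranges: [-3.1, 3.1], [-0.84, 2.19], [0.05, 2.79], [-1.13, 4.28], [0.06, 2.93], [-2.69, 2.69]. Speed limits (rad/s): [2.22, 2.22, 2.79, 3.14, 3.14, 3.14].

## Interface

Orientations are given as [roll, pitch, yaw] about the fixed x, y, z axes, in that order (R = Rz(yaw) Ry(pitch) Rx(roll)).
In Python, from cell import env gives the robot as it stands.
- The arm moves only by the tool drive_tool, never from a script. Its argument "increments" is a list of rows, each a list of 2 entries, a list of its own where there are three numbers: the shift along the tool's x, y, z as a fraction of full scale, then the turn, a rotation vector about the tool's x, y, z as a fraction of full scale. In form: [[[x, y, z], [ax, ay, az]], ...]. A call has 1 to 5 rows; each row shifts and turns the commanded pose from where the row before left it, along the tool's axes as they then stand; what a row does not reach is not made up. Full scale, the value 1, is 30 mm for a shift and 0.08 rad for a turn. A row lasts 1/12 s, in which the tool goes at most 41.7 mm and 7.16 degrees, less where a joint would pass 70% of its speed; a pose out of reach is approached as far as the arm can. A call with a number of a shift or a turn outside -1 to 1 is refused whole. A call with a gripper value outside its range is refused whole. "jaw" is the opening, from -1 (shut) to 1 (fully open), so that 0 is half open, set as the call begins (left out, the last holds). The fingers move at their own pace and stop on an object; the grip force is fixed at half the most. Time passes only in rows, so rows that do not move let the fingers close. It gives the time, the measured TCP pose, the force and the opening at its end, in the units of the state.
- env.state(): the state, without advancing time (a new reading comes with each control period).
- env.read_camera(name): name is "side" or "top"; returns a dict with "pixels" (384x512x3 uint8, blue, green, red), "vertical_fov" (degrees; the focal length in pixels is half the picture's height over the tangent of half this angle, whatever the lens; pixels are square), "cx", "cy" (the principal point, pixels), "k1" (the pictures are not rectified: a ray, as slopes to the right and down, at radius r is drawn at 1 + k1 r^2 times it, then the intrinsics apply), "world_to_cam" (4x4, takes a point from world to camera coordinates). Camera axes: x right, y down, z forward; pixel columns grow to the right and rows downward; lengths in mm; the calibration is good to about 2 mm. A picture is of the moment at which its call begins. There is no depth.
- env.job_done(): hands the job in, once; it reports no verdict.
Trained networks look in a picture, given as the dict that the camera call returned (one of the last four; its "shot" number tells which), for a name from the list of things; names that differ only in an ending like _2 or _b are one class to them, and where a whole thing is asked for, a point or a joint stands for the part that bears it (a point fixed in the world has none). Each returns a list of dicts, best first, with "score" (0 to 1); they miss things now and then, are a little off and sometimes report something else, mostly with a low value. They report only what shows in the picture. A call takes as long as a camera call.
- env.boxes_of(target, picture): "point" ([x, y, z] in mm, in world coordinates, good to about 4 mm: the middle of the surface that is visible of it).
- env.tip_of(target, picture): "point" ([x, y, z] in mm, in world coordinates, good to about 4 mm: a listed point, or the origin of a listed thing).
The state is a dict: "t": time; "joints": joint angles; "qvel": joint speeds; "tau": joint torques, N m; "eef_pos": TCP position; "tcp_rot": TCP orientation; "ft_force": force on the tool from outside, world axes, zero at the start; "moment": the same for the moment, N m; "opening": opening from 0.0 (shut) to 1.0 (fully open).
Only numpy, scipy, OpenCV 4.12 (cv2) and the standard library are available. Lean on these libraries where they do the work, as an engineer would, in place of code of your own. Each camera call takes 0.05 s, during which the arm holds its last target.

## Working session

There is one attempt and no reset: what is moved stays moved. The work goes in short steps, Python scripts to look and compute and a tool call to move; the robot and the scene stay as the last step left them, time stands still between calls to the robot, and variables do not carry over. Pictures are saved under pics/ and viewed, and the job is handed in when it is done.

Besides the shell and the picture viewer there is one more tool, called after "Call:" in YAML: its name, and indented under it one key for each argument. drive_tool: Moves the arm, as the interface text tells. Its arguments: {"type":"object","properties":{"increments":{"type":"array","items":{"type":"array"}},"jaw":{"type":"number"}},"required":["increments"]}

```bash
ls; mkdir -p pics
cat > h.py <<'E'
from cell import env
import numpy as np, cv2
from scipy.spatial.transform import Rotation as R
def cam(n,save=None):
    p=env.read_camera(n)
    if save: cv2.imwrite('pics/'+save,p['pixels'])
    return p
def K(p):
    f=192/np.tan(np.radians(p['vertical_fov']/2)); return f
def px2w(p,u,v,z):
    f=K(p); x=(u-p['cx'])/f; y=(v-p['cy'])/f
    rd=np.hypot(x,y); r=rd
    for _ in range(20): r=rd/(1+p['k1']*r*r)
    s=r/rd if rd>0 else 1
    T=np.array(p['world_to_cam']); Rm=T[:3,:3]; t=T[:3,3]
    d=Rm.T@np.array([x*s,y*s,1]); o=-Rm.T@t
    k=(z-o[2])/d[2]; return o+k*d
def w2px(p,P):
    T=np.array(p['world_to_cam']); c=T[:3,:3]@np.array(P)+T[:3,3]
    x,y=c[0]/c[2],c[1]/c[2]; s=1+p['k1']*(x*x+y*y); f=K(p)
    return np.array([x*s*f+p['cx'],y*s*f+p['cy']])
def st():
    s=env.state(); print('t',round(s['t'],2),'pos',np.round(s['eef_pos'],1),'rpy',np.round(s['tcp_rot'],3),'F',np.round(s['ft_force'],1),'M',np.round(s['moment'],2),'op',round(s['opening'],3),'q',np.round(s['joints'],2)); return s
E
python3 - <<'E'
from h import *
st()
for n in ('top','side'):
    p=cam(n,n+'0.png'); print(n,p['vertical_fov'],p['cx'],p['cy'],p['k1'],p['shot'])
    T=np.array(p['world_to_cam']); print(np.round(-T[:3,:3].T@T[:3,3]), np.round(T[:3,:3],2).tolist())
    for t in ['dryer','chamber_floor','dial_grip','window_grip','injector_a','injector_d','large_tray','small_tray','spray_can','oil_bottle','grease_tin','screwdriver','spanner']:
        for r in env.tip_of(t,p): 
            if r['score']>.3: print(t,np.round(r['point']),round(r['score'],2))
E
```

```text
pics
t 0.0 pos [ 209.4 -588.6  214. ] rpy [-3.14  -0.     0.342] F [-0.6  0.5 -0.6] M [ 0.   -0.02 -0.03] op 1.002 q [-1.33  0.49  1.56 -0.    1.09 -0.11]
top 44.79479546888624 252.98457724662637 181.89708013158028 -0.04803792542851077 1
[ 446.  -23. 1379.] [[0.0, -1.0, 0.0], [-1.0, -0.0, -0.05], [0.05, -0.0, -1.0]]
dryer [ 490. -345.   -4.] 0.83
dial_grip [ 456. -129.  148.] 0.53
window_grip [ 383. -350.  130.] 0.89
large_tray [506. 147.  -1.] 0.74
small_tray [471. 393.   1.] 0.65
spray_can [755. 196.  -2.] 0.69
oil_bottle [749.  84.   2.] 0.62
grease_tin [ 561. -123.  103.] 0.71
grease_tin [ 452. -128.  146.] 0.71
screwdriver [263. 269.   5.] 0.73
spanner [697. 375.   0.] 0.91
side 45.32046268060563 254.75322240407027 196.03199286906357 -0.09981281074187112 2
[ -92.  570. 1192.] [[-0.71, -0.7, -0.01], [-0.55, 0.57, -0.61], [0.44, -0.43, -0.79]]
dryer [ 486. -351.   -1.] 0.98
dial_grip [ 451. -129.  141.] 0.72
injector_a [ 485. -348.   -2.] 0.61
injector_d [ 485. -348.   -2.] 0.61
large_tray [501. 146.   2.] 0.87
large_tray [472. 393.   2.] 0.36
small_tray [470. 394.  -2.] 0.97
spray_can [757. 190.  -1.] 0.95
oil_bottle [743.  85.  -4.] 0.89
grease_tin [ 568. -128.  104.] 0.65
screwdriver [264. 267.   3.] 0.86
spanner [703. 375.  -1.] 0.7
```

View pics/top0.png

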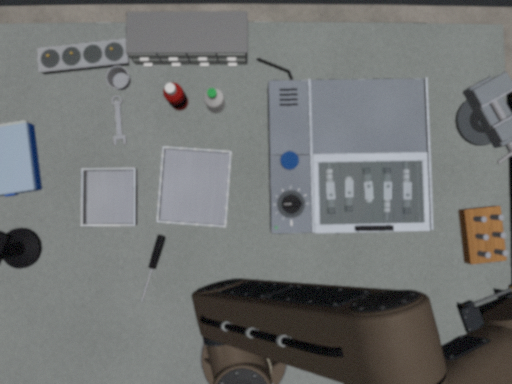

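View pics/side0.png

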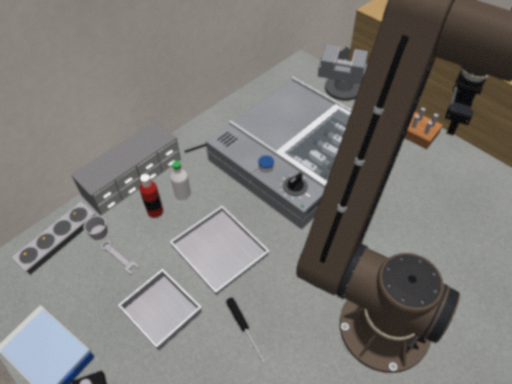

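Run:
```python
import cv2
i=cv2.imread('pics/top0.png')
cv2.imwrite('pics/z1.png',cv2.resize(i[70:240,260:440],None,fx=4.2,fy=3.5*1.0,interpolation=cv2.INTER_CUBIC)[:, :])
cv2.imwrite('pics/z2.png',cv2.resize(i[130:240,70:240],None,fx=4,fy=4,interpolation=cv2.INTER_CUBIC))
from h import *
p=cam('top')
print(px2w(p,314,156,105),w2px(p,[453,-128,142]),w2px(p,[488,-348,60]))
for u,v,z in [(270,81,105),(427,81,105),(270,231,105),(432,231,105)]: print(px2w(p,u,v,z))
```

```text
[ 582.04899942 -195.22259108  105.        ] [290.90762119 202.90310173] [365.68042899 190.70956686]
[791.09421075 -74.59538218 105.        ]
[ 793.58866185 -514.32216618  105.        ]
[376.66611254 -73.86114401 105.        ]
[ 375.73879247 -519.56278178  105.        ]
```

View pics/z1.png

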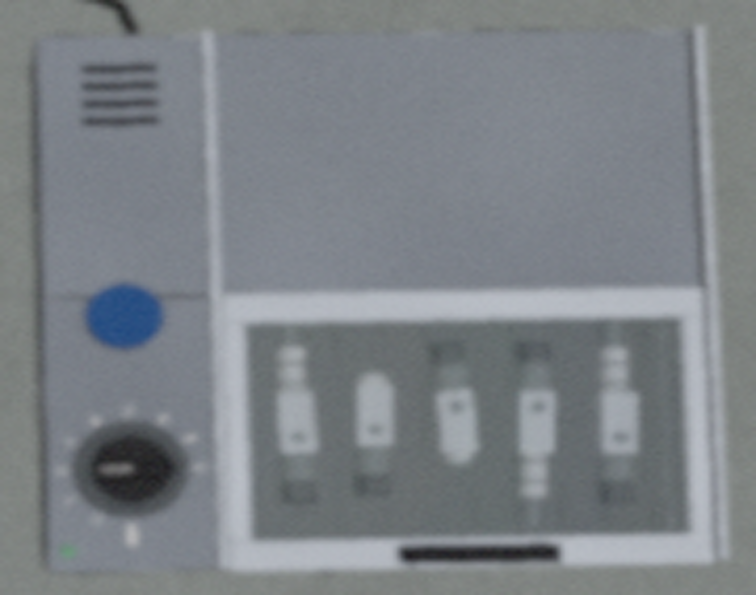

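View pics/z2.png

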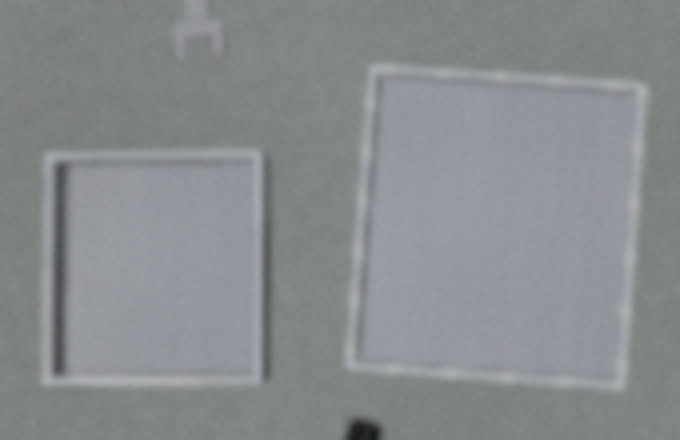

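```bash
cat >> h.py <<'E'
import math,json
def plan(pos,yaw,n=None,start=None,mm=27.,step_=0.075):
    """print rows (<=5 per call) for straight line to pos/yaw tool-down"""
    s=env.state()
    p=np.array(s['eef_pos'] if start is None else start[0],float); Rm=R.from_euler('xyz',s['tcp_rot']) if start is None else R.from_euler('xyz',[math.pi,0,start[1]])
    Rt=R.from_euler('xyz',[math.pi,0,yaw]); pos=np.array(pos,float)
    rv=(Rm.inv()*Rt).as_rotvec()
    if n is None: n=max(1,math.ceil(np.linalg.norm(pos-p)/mm),math.ceil(np.linalg.norm(rv)/step_))
    rows=[]
    for k in range(n):
        d=(pos-p)/(n-k); dl=np.round(Rm.inv().apply(d)/30,2)
        rv=(Rm.inv()*Rt).as_rotvec()/(n-k); a=np.round(rv/0.08,2)+0.0
        rows.append([(dl+0.).tolist(),a.tolist()])
        p=p+Rm.apply(dl*30); Rm=Rm*R.from_rotvec(a*0.08)
    for i in range(0,n,5): print(json.dumps(rows[i:i+5]).replace(' ',''))
    return p
E
python3 - <<'E'
from h import *
plan([453,-129,214],math.pi/2)
# measure bar
i=cv2.imread('pics/top0.png'); p=cam('top')
g=i.max(axis=2); 
m=np.zeros_like(g); m[222:236,345:405]=(g[222:236,345:405]<70)
ys,xs=np.nonzero(m); c,(w,h),a=cv2.minAreaRect(np.c_[xs,ys].astype(np.float32)); print(c,w,h,a,px2w(p,*c,144))
m[:]=0; m[185:220,272:312]=g[185:220,272:312]<60; ys,xs=np.nonzero(m); c=(xs.mean(),ys.mean());print(c,px2w(p,*c,149),px2w(p,*c,119))
m[:]=0; b=i[:,:,0].astype(int)-i[:,:,2]; m[140:180,270:310]=b[140:180,270:310]>50; ys,xs=np.nonzero(m); c=(xs.mean(),ys.mean());print(c,px2w(p,*c,135))
E
```

```text
[[[0.64,-0.59,0.0],[0.0,0.0,-0.77]],[[0.67,-0.55,0.0],[0.0,0.0,-0.77]],[[0.71,-0.5,0.0],[0.0,0.0,-0.77]],[[0.74,-0.46,0.0],[0.0,0.0,-0.77]],[[0.76,-0.41,0.0],[0.0,0.0,-0.77]]]
[[[0.79,-0.36,0.0],[0.0,0.0,-0.77]],[[0.81,-0.32,0.0],[0.0,0.0,-0.77]],[[0.83,-0.27,0.0],[0.0,0.0,-0.77]],[[0.84,-0.21,0.0],[0.0,0.0,-0.77]],[[0.85,-0.16,0.0],[0.0,0.0,-0.77]]]
[[[0.86,-0.11,0.0],[0.0,0.0,-0.77]],[[0.86,-0.06,0.0],[0.0,0.0,-0.77]],[[0.87,0.0,0.0],[0.0,0.0,-0.77]],[[0.86,0.05,0.0],[0.0,0.0,-0.76]],[[0.86,0.1,0.0],[0.0,0.0,-0.77]]]
[[[0.85,0.16,0.0],[0.0,0.0,-0.76]],[[0.84,0.21,0.01],[0.0,0.0,-0.77]],[[0.83,0.26,0.0],[0.0,0.0,-0.76]],[[0.81,0.31,0.01],[0.0,0.0,-0.77]],[[0.79,0.36,0.0],[0.0,0.0,-0.76]]]
(373.51220703125, 227.89022827148438) 2.8735971450805664 35.014156341552734 88.21009063720703 [ 386.62964572 -347.17320889  144.        ]
(np.float64(291.46753246753246), np.float64(203.62770562770564)) [ 451.05026578 -128.87780032  149.        ] [ 451.16898326 -131.46294668  119.        ]
(np.float64(289.2226720647773), np.float64(159.91902834008098)) [ 568.21150731 -124.51510221  135.        ]
```

Call:
drive_tool:
  increments:
    - [[0.64,-0.59,0.0],[0.0,0.0,-0.77]]
    - [[0.67,-0.55,0.0],[0.0,0.0,-0.77]]
    - [[0.71,-0.5,0.0],[0.0,0.0,-0.77]]
    - [[0.74,-0.46,0.0],[0.0,0.0,-0.77]]
    - [[0.76,-0.41,0.0],[0.0,0.0,-0.77]]
  jaw: 0.1

```text
t: 1.92
eef_pos: [270.8, -472.6, 214.7]
tcp_rot: [3.141, 0.0, 0.653]
ft_force: [-0.3, -0.2, 0.2]
opening: 0.705
```

Call:
drive_tool:
  increments:
    - [[0.79,-0.36,0.0],[0.0,0.0,-0.77]]
    - [[0.81,-0.32,0.0],[0.0,0.0,-0.77]]
    - [[0.83,-0.27,0.0],[0.0,0.0,-0.77]]
    - [[0.84,-0.21,0.0],[0.0,0.0,-0.77]]
    - [[0.85,-0.16,0.0],[0.0,0.0,-0.77]]

```text
t: 2.33
eef_pos: [331.9, -357.5, 214.8]
tcp_rot: [3.141, 0.0, 0.961]
ft_force: [0.1, -1.0, 0.1]
opening: 0.554
```

Call:
drive_tool:
  increments:
    - [[0.86,-0.11,0.0],[0.0,0.0,-0.77]]
    - [[0.86,-0.06,0.0],[0.0,0.0,-0.77]]
    - [[0.87,0.0,0.0],[0.0,0.0,-0.77]]
    - [[0.86,0.05,0.0],[0.0,0.0,-0.76]]
    - [[0.86,0.1,0.0],[0.0,0.0,-0.77]]

```text
t: 2.75
eef_pos: [392.5, -242.7, 214.8]
tcp_rot: [3.141, 0.0, 1.268]
ft_force: [1.0, -0.6, 1.1]
opening: 0.55
```

Call:
drive_tool:
  increments:
    - [[0.85,0.16,0.0],[0.0,0.0,-0.76]]
    - [[0.84,0.21,0.01],[0.0,0.0,-0.77]]
    - [[0.83,0.26,0.0],[0.0,0.0,-0.76]]
    - [[0.81,0.31,0.01],[0.0,0.0,-0.77]]
    - [[0.79,0.36,0.0],[0.0,0.0,-0.76]]

```text
t: 3.17
eef_pos: [453.6, -127.8, 214.2]
tcp_rot: [3.141, 0.0, 1.574]
ft_force: [0.5, 0.8, 1.7]
opening: 0.55
```

Run:
```python
from h import *
st(); p=cam('side','side1.png')
i=p['pixels']; cv2.imwrite('pics/z3.png',cv2.resize(i[80:280,180:400],None,fx=3,fy=3))
plan([452,-129,124],math.pi/2)
```

```text
t 3.17 pos [ 453.6 -127.8  214.2] rpy [3.141 0.    1.574] F [0.5 0.8 1.7] M [-0.08 -0.08 -0.01] op 0.55 q [-0.41  0.27  1.92 -0.    0.94 -0.42]
[[[-0.03,-0.03,0.75],[0.0,0.0,0.03]],[[-0.03,-0.02,0.75],[0.0,0.0,0.02]],[[-0.03,-0.03,0.75],[0.01,0.0,0.03]],[[-0.04,-0.02,0.76],[0.0,-0.01,0.02]]]
```

View pics/z3.png

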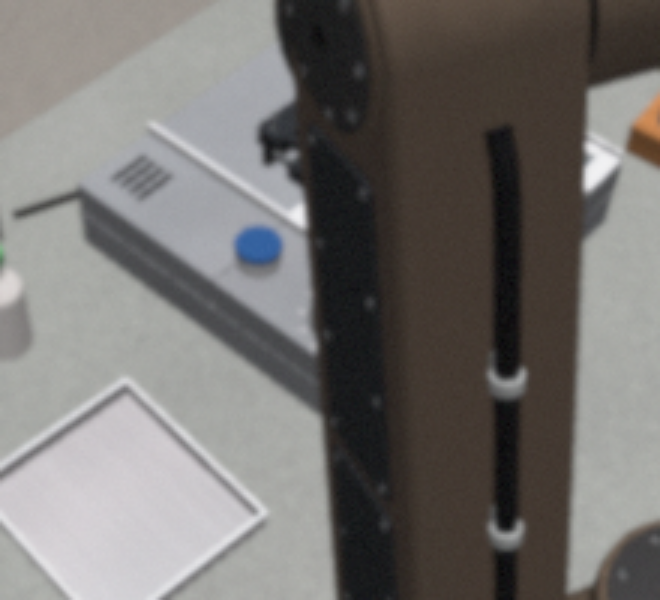

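Call:
drive_tool:
  increments:
    - [[-0.03,-0.03,0.75],[0.0,0.0,0.0]]
    - [[-0.03,-0.02,0.75],[0.0,0.0,0.0]]
    - [[-0.03,-0.03,0.75],[0.0,0.0,0.0]]
    - [[-0.04,-0.02,0.76],[0.0,0.0,0.0]]

```text
t: 3.55
eef_pos: [450.2, -132.8, 123.1]
tcp_rot: [3.141, 0.0, 1.571]
ft_force: [0.8, -0.6, 0.2]
opening: 0.55
```

Call:
drive_tool:
  increments:
    - [[0,0,0],[0,0,0]]
    - [[0,0,0],[0,0,0]]
    - [[0,0,0],[0,0,0]]
    - [[0,0,0],[0,0,0]]
    - [[0,0,0],[0,0,0]]
  jaw: -1

```text
t: 3.97
eef_pos: [450.6, -133.1, 124.9]
tcp_rot: [3.14, 0.001, 1.571]
ft_force: [-0.3, -0.8, -0.1]
opening: 0.254
```

Run:
```python
from h import *
st(); p=cam('top','top2.png');
```

```text
t 3.97 pos [ 450.6 -133.1  124.9] rpy [3.140e+00 1.000e-03 1.571e+00] F [-0.3 -0.8 -0.1] M [-0.02 -0.12  0.02] op 0.254 q [-0.43  0.4   2.03 -0.    0.71 -0.43]
```

View pics/top2.png

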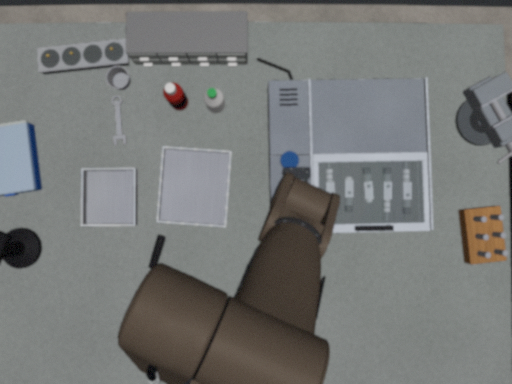

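Call:
drive_tool:
  increments:
    - [[0.12,0,0],[0,0,0]]
    - [[0,0,0],[0,0,0]]
    - [[0,0,0],[0,0,0]]
    - [[0,0,0],[0,0,0]]
    - [[0,0,0],[0,0,0]]

```text
t: 4.43
eef_pos: [450.5, -129.9, 124.4]
tcp_rot: [3.14, 0.002, 1.571]
ft_force: [-1.2, -5.6, 3.7]
opening: 0.146
```

Run:
```python
from h import *
st()
```

```text
t 4.43 pos [ 450.5 -129.9  124.4] rpy [3.140e+00 2.000e-03 1.571e+00] F [-1.2 -5.6  3.7] M [-1.06  0.32 -0.01] op 0.146 q [-0.42  0.4   2.03 -0.    0.71 -0.42]
```

Call:
drive_tool:
  increments:
    - [[0,0,0],[0,0,-0.9]]
    - [[0,0,0],[0,0,-0.9]]
    - [[0,0,0],[0,0,-0.9]]
    - [[0,0,0],[0,0,-0.9]]
    - [[0,0,0],[0,0,-0.9]]

```text
t: 4.85
eef_pos: [450.6, -129.9, 124.4]
tcp_rot: [3.141, 0.002, 1.934]
ft_force: [-0.6, -4.8, 3.5]
opening: 0.144
```

Call:
drive_tool:
  increments:
    - [[0,0,0],[0,0,-0.9]]
    - [[0,0,0],[0,0,-0.9]]
    - [[0,0,0],[0,0,-0.9]]
    - [[0,0,0],[0,0,-0.9]]
    - [[0,0,0],[0,0,-0.9]]

```text
t: 5.27
eef_pos: [450.7, -129.8, 124.4]
tcp_rot: [3.141, 0.002, 2.294]
ft_force: [-0.0, -3.9, 3.3]
opening: 0.145
```

Call:
drive_tool:
  increments:
    - [[0,0,0],[0,0,-0.9]]
    - [[0,0,0],[0,0,-0.9]]
    - [[0,0,0],[0,0,-0.9]]
    - [[0,0,0],[0,0,-0.9]]
    - [[0,0,0],[0,0,-0.9]]

```text
t: 5.68
eef_pos: [450.8, -129.7, 124.4]
tcp_rot: [-3.141, 0.002, 2.654]
ft_force: [0.4, -3.1, 3.0]
opening: 0.142
```

Call:
drive_tool:
  increments:
    - [[0,0,0],[0,0,-0.9]]
    - [[0,0,0],[0,0,-0.9]]
    - [[0,0,0],[0,0,-0.9]]
    - [[0,0,0],[0,0,-0.9]]
    - [[0,0,0],[0,0,-0.9]]

```text
t: 6.1
eef_pos: [450.8, -129.6, 124.4]
tcp_rot: [-3.141, 0.002, 3.014]
ft_force: [0.7, -1.6, 2.5]
opening: 0.145
```

Run:
```python
from h import *
st()
```

```text
t 6.1 pos [ 450.8 -129.6  124.4] rpy [-3.141e+00  2.000e-03  3.014e+00] F [ 0.7 -1.6  2.5] M [-0.26 -0.25 -0.06] op 0.145 q [-0.42  0.4   2.03 -0.    0.7  -1.86]
```

Call:
drive_tool:
  increments:
    - [[0,0,0],[0,0,-0.6]]
    - [[0,0,0],[0,0,-0.6]]
    - [[0,0,0],[0,0,-0.6]]

```text
t: 6.35
eef_pos: [450.8, -129.5, 124.4]
tcp_rot: [-3.14, 0.002, -3.126]
ft_force: [1.4, -1.3, 3.3]
opening: 0.145
```

Run:
```python
from h import *
st()
```

```text
t 6.35 pos [ 450.8 -129.5  124.4] rpy [-3.140e+00  2.000e-03 -3.126e+00] F [ 1.4 -1.3  3.3] M [-0.19 -0.27 -0.04] op 0.145 q [-0.42  0.4   2.03 -0.    0.7  -2.01]
```

Call:
drive_tool:
  increments:
    - [[0,0,0],[0,0,-0.5]]
    - [[0,0,0],[0,0,-0.5]]

```text
t: 6.52
eef_pos: [450.6, -129.5, 124.4]
tcp_rot: [-3.141, 0.002, -3.048]
ft_force: [-3.0, -3.1, 4.9]
opening: 0.152
```

Run:
```python
from h import *
st()
```

```text
t 6.52 pos [ 450.6 -129.5  124.4] rpy [-3.141e+00  2.000e-03 -3.048e+00] F [-3.  -3.1  4.9] M [-0.48  0.27 -0.82] op 0.152 q [-0.42  0.4   2.03  0.    0.71 -2.09]
```

Call:
drive_tool:
  increments:
    - [[0,0,0],[0,0,0]]
    - [[0,0,0],[0,0,0]]
    - [[0,0,0],[0,0,0]]
    - [[0,0,0],[0,0,0]]
    - [[0,0,0],[0,0,0]]

```text
t: 6.93
eef_pos: [450.6, -129.5, 124.4]
tcp_rot: [-3.141, 0.001, -3.051]
ft_force: [0.1, -2.3, 7.0]
opening: 0.157
```

Call:
drive_tool:
  increments:
    - [[0,0,0],[0,0,0]]
    - [[0,0,0],[0,0,0]]
    - [[0,0,0],[0,0,0]]
    - [[0,0,0],[0,0,0]]
    - [[0,0,0],[0,0,0]]
  jaw: -0.2

```text
t: 7.35
eef_pos: [450.1, -129.2, 123.6]
tcp_rot: [3.142, -0.0, -3.049]
ft_force: [-0.9, 0.0, 1.1]
opening: 0.392
```

Call:
drive_tool:
  increments:
    - [[0,0,-0.8],[0,0,0]]
    - [[0,0,-0.8],[0,0,0]]
    - [[0,0,-0.8],[0,0,0]]
    - [[0,0,-0.8],[0,0,0]]

```text
t: 7.68
eef_pos: [449.9, -129.2, 220.7]
tcp_rot: [3.141, -0.0, -3.049]
ft_force: [0.5, -0.1, -0.1]
opening: 0.398
```

Run:
```python
from h import *
st()
plan([386,-349,205],math.pi/2+.02)
```

```text
t 7.68 pos [ 449.9 -129.2  220.7] rpy [ 3.141 -0.    -3.049] F [ 0.5 -0.1 -0.1] M [ 0.08 -0.12  0.01] op 0.398 q [-0.42  0.26  1.92 -0.    0.96 -2.08]
[[[0.13,-0.32,0.02],[0.0,0.0,0.93]],[[0.1,-0.33,0.02],[0.0,0.0,0.93]],[[0.08,-0.34,0.02],[0.0,0.0,0.93]],[[0.05,-0.34,0.02],[0.0,0.0,0.93]],[[0.03,-0.35,0.02],[0.0,0.0,0.93]]]
[[[0.0,-0.35,0.02],[0.0,0.0,0.94]],[[-0.02,-0.35,0.03],[0.0,0.0,0.93]],[[-0.05,-0.34,0.02],[0.0,0.0,0.94]],[[-0.08,-0.34,0.03],[0.0,0.0,0.93]],[[-0.1,-0.33,0.02],[0.0,0.0,0.94]]]
[[[-0.13,-0.32,0.03],[0.0,0.0,0.93]],[[-0.15,-0.31,0.02],[0.0,0.0,0.94]],[[-0.17,-0.3,0.03],[0.0,0.0,0.93]],[[-0.19,-0.29,0.02],[0.0,0.0,0.94]],[[-0.22,-0.27,0.03],[0.0,0.0,0.93]]]
[[[-0.23,-0.26,0.02],[0.0,0.0,0.94]],[[-0.25,-0.24,0.03],[0.0,0.0,0.93]],[[-0.27,-0.22,0.02],[0.0,0.0,0.94]],[[-0.29,-0.19,0.03],[0.0,0.0,0.93]],[[-0.3,-0.17,0.02],[0.0,0.0,0.94]]]
[[[-0.31,-0.15,0.03],[0.0,0.0,0.93]],[[-0.33,-0.13,0.02],[-0.01,0.0,0.94]]]
```

Run:
```python
from h import *
plan([348,-348,215],math.pi+.02)
print();plan([348,-348,122],math.pi+.02,start=([348,-348,215],math.pi+.02))
```

```text
[[[0.45,-0.77,0.02],[0.0,0.0,0.1]],[[0.44,-0.78,0.02],[0.0,0.0,0.1]],[[0.44,-0.78,0.02],[0.0,0.0,0.1]],[[0.43,-0.78,0.02],[0.0,0.0,0.1]],[[0.43,-0.79,0.02],[0.0,0.0,0.1]]]
[[[0.42,-0.79,0.02],[0.0,0.0,0.1]],[[0.41,-0.79,0.02],[0.0,0.0,0.1]],[[0.41,-0.79,0.03],[0.0,0.0,0.11]],[[0.4,-0.8,0.02],[0.0,-0.01,0.1]]]

[[[0.0,0.0,0.78],[0.0,0.0,0.0]],[[0.0,0.0,0.77],[0.0,0.0,0.0]],[[0.0,0.0,0.78],[0.0,0.0,0.0]],[[0.0,0.0,0.77],[0.0,0.0,0.0]]]
```

Call:
drive_tool:
  increments:
    - [[0.45,-0.77,0.02],[0.0,0.0,0.1]]
    - [[0.44,-0.78,0.02],[0.0,0.0,0.1]]
    - [[0.44,-0.78,0.02],[0.0,0.0,0.1]]
    - [[0.43,-0.78,0.02],[0.0,0.0,0.1]]
    - [[0.43,-0.79,0.02],[0.0,0.0,0.1]]
  jaw: -1

```text
t: 8.1
eef_pos: [392.9, -251.9, 216.8]
tcp_rot: [-3.141, 0.0, -3.089]
ft_force: [0.6, -0.1, 0.3]
opening: 0.105
```

Call:
drive_tool:
  increments:
    - [[0.42,-0.79,0.02],[0.0,0.0,0.1]]
    - [[0.41,-0.79,0.02],[0.0,0.0,0.1]]
    - [[0.41,-0.79,0.03],[0.0,0.0,0.11]]
    - [[0.4,-0.8,0.02],[0.0,0.0,0.1]]

```text
t: 8.43
eef_pos: [347.6, -349.1, 213.9]
tcp_rot: [3.141, -0.0, -3.122]
ft_force: [0.5, 0.5, -0.6]
opening: 0.004
```

Run:
```python
from h import *
st()
for n in('top','side'):
    p=cam(n,n+'3.png')
    for r in env.tip_of('dial_grip',p): print(np.round(r['point']),r['score'])
i=cv2.imread('pics/top3.png'); j=cv2.imread('pics/side3.png')
a=cv2.resize(i[130:240,255:365],(400,400),interpolation=cv2.INTER_CUBIC);b=cv2.resize(j[130:230,240:340],(400,400),interpolation=cv2.INTER_CUBIC)
cv2.imwrite('pics/z4.png',np.hstack([a,b]))
```

```text
t 8.43 pos [ 347.6 -349.1  213.9] rpy [ 3.141 -0.    -3.122] F [ 0.5  0.5 -0.6] M [ 0.11 -0.17 -0.02] op 0.004 q [-0.92  0.3   1.88  0.    0.96 -2.51]
[469. 393.   1.] 0.29
[753. 192.  -1.] 0.71
[ 451. -127.  142.] 0.66
```

View pics/z4.png

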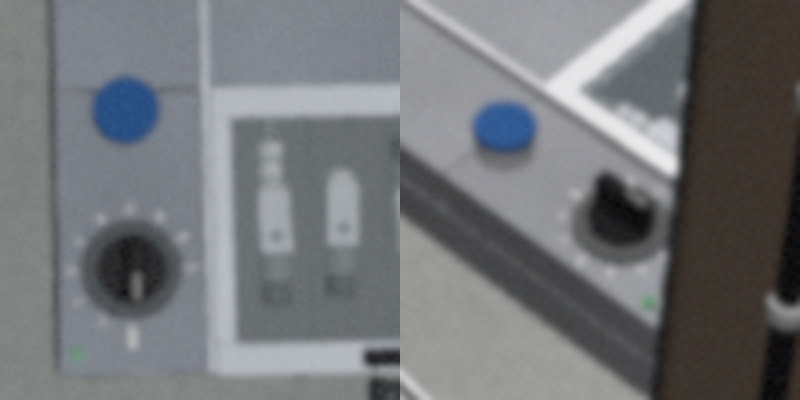

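Call:
drive_tool:
  increments:
    - [[0,0,0.76],[0,0,0]]
    - [[0,0,0.76],[0,0,0]]
    - [[0,0,0.76],[0,0,0]]
    - [[0,0,0.76],[0,0,0]]

```text
t: 8.97
eef_pos: [348.8, -346.9, 122.2]
tcp_rot: [-3.141, 0.0, -3.12]
ft_force: [0.3, -0.7, -0.1]
opening: 0.004
```

Call:
drive_tool:
  increments:
    - [[-0.5,0,0],[0,0,0]]
    - [[-0.3,0,0],[0,0,0]]
    - [[-0.3,0,0],[0,0,0]]
    - [[-0.4,0,0],[0,0,0]]
    - [[-0.5,0,0],[0,0,0]]

```text
t: 9.38
eef_pos: [409.6, -346.6, 124.0]
tcp_rot: [-3.141, 0.001, -3.121]
ft_force: [-2.5, 0.7, -2.1]
opening: 0.002
```

Call:
drive_tool:
  increments:
    - [[-0.5,0,0],[0,0,0]]
    - [[-0.5,0,0],[0,0,0]]
    - [[-0.5,0,0],[0,0,0]]
    - [[-0.5,0,0],[0,0,0]]
    - [[-0.5,0,0],[0,0,0]]

```text
t: 9.8
eef_pos: [485.2, -345.1, 124.1]
tcp_rot: [-3.14, 0.001, -3.121]
ft_force: [-3.0, -0.8, -0.7]
opening: 0.006
```

Run:
```python
from h import *
st()
for n in('top','side'):
    p=cam(n,n+'4.png')
```

```text
t 9.8 pos [ 485.2 -345.1  124.1] rpy [-3.140e+00  1.000e-03 -3.121e+00] F [-3.  -0.8 -0.7] M [-0.11  0.29 -0.06] op 0.006 q [-0.73  0.55  1.73 -0.    0.86 -2.32]
```

View pics/top4.png

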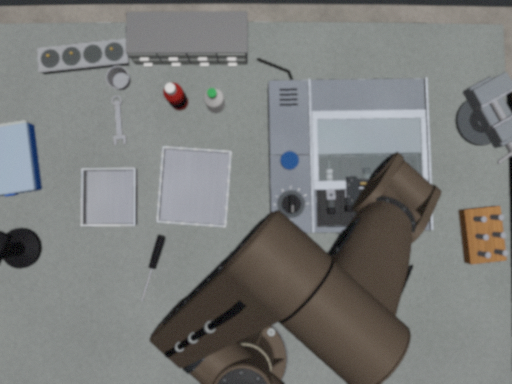

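Call:
drive_tool:
  increments:
    - [[-0.5,0,0],[0,0,0]]
    - [[-0.5,0,0],[0,0,0]]
    - [[-0.5,0,0],[0,0,0]]
    - [[-0.5,0,0],[0,0,0]]
    - [[-0.4,0,0],[0,0,0]]

```text
t: 10.32
eef_pos: [556.0, -343.6, 123.7]
tcp_rot: [-3.141, 0.0, -3.121]
ft_force: [-2.1, -0.8, 0.2]
opening: 0.004
```

Call:
drive_tool:
  increments:
    - [[-0.2,0,0],[0,0,0]]
    - [[-0.2,0,0],[0,0,0]]

```text
t: 10.48
eef_pos: [567.6, -343.5, 123.5]
tcp_rot: [-3.141, 0.0, -3.121]
ft_force: [-2.6, 0.4, 1.1]
opening: 0.004
```

Call:
drive_tool:
  increments:
    - [[-0.1,0,0],[0,0,0]]
    - [[-0.1,0,0],[0,0,0]]

```text
t: 10.65
eef_pos: [571.9, -343.5, 123.2]
tcp_rot: [3.141, -0.003, -3.121]
ft_force: [-22.8, -1.4, 14.3]
opening: 0.005
```

Call:
drive_tool:
  increments:
    - [[0.3,0,0],[0,0,0]]
    - [[0.5,0,-0.5],[0,0,0]]
    - [[0,0,-0.8],[0,0,0]]
    - [[0,0,-0.8],[0,0,0]]
    - [[0,0,-0.8],[0,0,0]]

```text
t: 11.07
eef_pos: [548.6, -344.2, 211.0]
tcp_rot: [-3.142, 0.0, -3.122]
ft_force: [-0.3, 0.0, -0.0]
opening: 0.007
```

Call:
drive_tool:
  increments:
    - [[0,0.9,-0.3],[0,0,0]]
    - [[0,0.9,-0.2],[0,0,0]]
    - [[0,0.9,0],[0,0,0]]
    - [[0,0.9,0],[0,0,0]]
    - [[0,0.9,0],[0,0,0]]

```text
t: 11.48
eef_pos: [546.0, -208.0, 225.1]
tcp_rot: [-3.141, 0.001, -3.122]
ft_force: [-0.1, -0.4, -0.5]
opening: 0.002
```

Call:
drive_tool:
  increments:
    - [[0,0.9,0],[0,0,0]]
    - [[0,0.9,0],[0,0,0]]
    - [[0,0.9,0],[0,0,0]]
    - [[0,0.9,0],[0,0,0]]
    - [[0,0.9,0],[0,0,0]]
  jaw: -0.1

```text
t: 11.9
eef_pos: [543.3, -73.0, 225.1]
tcp_rot: [-3.141, 0.001, -3.122]
ft_force: [-0.3, -0.5, 0.3]
opening: 0.298
```

Call:
drive_tool:
  increments:
    - [[0,0.9,0],[0,0,0]]
    - [[0,0.9,0],[0,0,0]]
    - [[0,0.5,0],[0,0,0]]

```text
t: 12.15
eef_pos: [541.8, -3.0, 225.1]
tcp_rot: [3.141, 0.001, -3.121]
ft_force: [0.5, -0.8, -0.4]
opening: 0.441
```

Run:
```python
from h import *
st()
for n in('side','top'):
    p=cam(n,n+'5.png')
    for t in ('dryer','chamber_floor','window_grip','injector_a','injector_d'):
      for r in env.tip_of(t,p): print(n,t,np.round(r['point']),round(r['score'],2))
i=p['pixels']
cv2.imwrite('pics/z5.png',cv2.resize(i[150:240,305:435],None,fx=6,fy=6,interpolation=cv2.INTER_CUBIC))
```

```text
t 12.15 pos [541.8  -3.  225.1] rpy [ 3.141e+00  1.000e-03 -3.121e+00] F [ 0.5 -0.8 -0.4] M [ 0.1  -0.18 -0.03] op 0.441 q [-0.13  0.36  1.75  0.    1.03 -1.72]
side injector_a [ 484. -456.   72.] 0.56
side injector_d [ 484. -456.   72.] 0.56
top dryer [ 491. -347.   -1.] 0.62
top chamber_floor [ 485. -352.   62.] 0.79
top window_grip [ 486. -352.   58.] 0.64
top window_grip [ 593. -344.  129.] 0.61
top injector_a [ 488. -462.   74.] 0.93
top injector_a [ 498. -296.   71.] 0.88
top injector_a [ 488. -242.   77.] 0.79
top injector_a [ 495. -344.   76.] 0.69
top injector_a [ 484. -401.   69.] 0.65
top injector_d [ 488. -462.   74.] 0.93
top injector_d [ 498. -296.   71.] 0.88
top injector_d [ 488. -242.   77.] 0.79
top injector_d [ 495. -344.   76.] 0.69
top injector_d [ 484. -401.   69.] 0.65
```

View pics/z5.png

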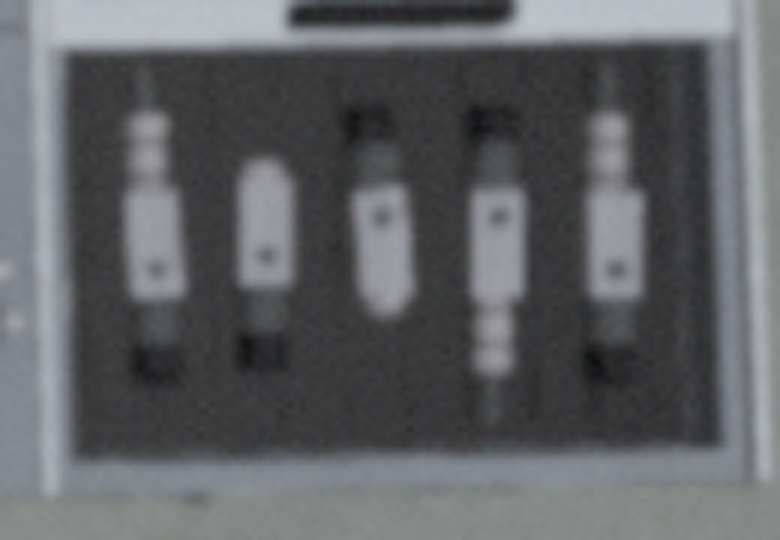

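View pics/top5.png

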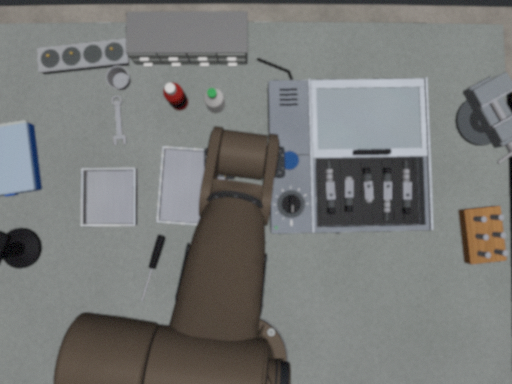

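Run:
```python
from h import *
p=cam('top')
cam_off=-0.42
def f(x,y,z): return px2w(p,305+x/6+cam_off,150+y/6+cam_off,z)
I={'1S':((155,244),(143,75),(160,385)),'2X':((267,235),(263,160),(260,365)),'3X':((383,242),(370,108),(387,315)),'4S':((498,245),(492,108),(490,420)),'5S':((616,245),(608,70),(607,380))}
for k,(c,a,b) in I.items():
    A=f(*a,78);B=f(*b,78); print(k,np.round(f(*c,84),1),'yaw',round(math.atan2(-(A[0]-B[0])*0+(A[1]-B[1]),A[0]-B[0]),3), round(np.hypot(*(A-B)[:2])))
# chamber corners at rim z105/ floor
for c in [(65,50),(708,42),(75,460),(720,450)]: print(np.round(f(*c,105),1))
# auto block orient
i=p['pixels'][150:240,305:435].min(axis=2)
big=cv2.resize(i,None,fx=6,fy=6,interpolation=cv2.INTER_CUBIC)
m=(big>135).astype(np.uint8); m[:60]=0; m[440:]=0;m[:,:100]=0;m[:,670:]=0
n,l,s,_=cv2.connectedComponentsWithStats(m)
for k in range(1,n):
    if s[k,4]>1500:
        ys,xs=np.nonzero(l==k); sel=(ys>195)&(ys<290)
        # fit midline
        mid=[(y,xs[ys==y].mean(),np.ptp(xs[ys==y])) for y in range(200,286)  if (ys==y).any()]
        mid=np.array(mid); q=np.polyfit(mid[:,0],mid[:,1],1)
        print(s[k],'slope dx/dy',round(q[0],3),'x@244',round(np.polyval(q,244),1))
        print('  world',np.round(f(np.polyval(q,244),244,84),1), 'yaw',[round(math.atan2((f(np.polyval(q,200),200,84)-f(np.polyval(q,286),286,84))[1],(f(0,200,84)-f(0,286,84))[0]),3)])
```

```text
1S [ 488.5 -243.3   84. ] yaw 0.047 145
2X [ 492.7 -295.6   84. ] yaw -0.024 96
3X [ 489.5 -349.8   84. ] yaw 0.07 97
4S [ 488.1 -403.7   84. ] yaw -0.02 146
5S [ 488.1 -459.3   84. ] yaw -0.019 145
[ 576.8 -199.1  105. ]
[ 581.  -496.8  105. ]
[ 389.5 -202.5  105. ]
[ 393.4 -499.1  105. ]
[ 244  165   44  116 4142] slope dx/dy -0.016 x@244 264.8
  world [ 488.5 -294.5   84. ] yaw [-0.025]
[ 130  187   51  107 3968] slope dx/dy 0.071 x@244 153.5
  world [ 488.5 -242.6   84. ] yaw [0.064]
[ 593  189   46  105 3648] slope dx/dy -0.108 x@244 612.5
  world [ 488.5 -457.7   84. ] yaw [-0.125]
[ 359  190   50  119 4049] slope dx/dy 0.092 x@244 383.0
  world [ 488.5 -349.8   84. ] yaw [0.081]
[ 476  194   44  113 3921] slope dx/dy 0.02 x@244 496.8
  world [ 488.5 -403.2   84. ] yaw [0.007]
```

Run:
```python
from h import *
p=cam('top'); st()
I=[(372,68),(645,87),(622,388),(350,366)]
J=[(44,152),(264,150),(266,382),(43,384)]
for Q,z in((I,22),(J,35)):
    W=np.array([px2w(p,70+x/4-.37,130+y/4-.37,z) for x,y in Q])[:,:2]; print(np.round(W,1).tolist(),W.mean(0).round(1),'sides',[round(np.linalg.norm(W[k]-W[k-1])) for k in range(4)],'yaw',[round(math.atan2(*(W[0]-W[3])[::-1]),3),round(math.atan2(*(W[1]-W[2])[::-1]),3)])
plan([488.5,-243,160],math.pi+.055)
print(); plan([488.5,-243,64],math.pi+.055,start=([488.5,-243,160],math.pi+.055))
```

```text
t 12.85 pos [542.5  -5.4 224.8] rpy [-3.142 -0.    -3.122] F [ 0.4 -0.5  0.9] M [ 0.1  -0.18 -0.  ] op 0.449 q [-0.13  0.36  1.75 -0.    1.03 -1.72]
[[618.3, 237.2], [604.3, 37.0], [384.8, 53.1], [400.5, 251.1]] [501.9 144.6] sides [218, 201, 220, 199] yaw [-0.064, -0.073]
[[555.5, 473.7], [556.9, 312.6], [389.3, 309.1], [387.3, 471.4]] [472.3 391.7] sides [168, 161, 168, 162] yaw [0.014, 0.021]
[[[0.2,-0.79,0.22],[0.0,0.0,-0.04]],[[0.2,-0.79,0.22],[0.0,0.0,-0.04]],[[0.2,-0.79,0.21],[0.0,0.0,-0.04]],[[0.2,-0.79,0.22],[0.0,0.0,-0.05]],[[0.21,-0.78,0.21],[0.0,0.0,-0.04]]]
[[[0.21,-0.78,0.22],[0.0,0.0,-0.05]],[[0.21,-0.78,0.21],[0.0,0.0,-0.04]],[[0.21,-0.79,0.22],[0.0,0.0,-0.05]],[[0.22,-0.78,0.21],[0.0,0.0,-0.04]],[[0.22,-0.78,0.22],[0.0,0.0,-0.05]]]

[[[0.0,0.0,0.8],[0.0,0.0,0.0]],[[0.0,0.0,0.8],[0.0,0.0,0.0]],[[0.0,0.0,0.8],[0.0,0.0,0.0]],[[0.0,0.0,0.8],[0.0,0.0,0.0]]]
```

Call:
drive_tool:
  increments:
    - [[0.2,-0.79,0.1],[0.0,0.0,-0.04]]
    - [[0.2,-0.79,0.1],[0.0,0.0,-0.04]]
    - [[0.2,-0.79,0.1],[0.0,0.0,-0.04]]
    - [[0.2,-0.79,0.22],[0.0,0.0,-0.05]]
    - [[0.21,-0.78,0.21],[0.0,0.0,-0.04]]
  jaw: -0.12

```text
t: 13.27
eef_pos: [515.1, -125.2, 202.9]
tcp_rot: [-3.141, 0.001, -3.104]
ft_force: [0.5, 0.2, 0.2]
opening: 0.441
```

Call:
drive_tool:
  increments:
    - [[0.21,-0.78,0.22],[0.0,0.0,-0.05]]
    - [[0.21,-0.78,0.32],[0.0,0.0,-0.04]]
    - [[0.21,-0.79,0.32],[0.0,0.0,-0.05]]
    - [[0.22,-0.78,0.32],[0.0,0.0,-0.04]]
    - [[0.22,-0.78,0.22],[0.0,0.0,-0.05]]

```text
t: 13.68
eef_pos: [487.9, -243.8, 160.1]
tcp_rot: [3.141, -0.0, -3.086]
ft_force: [-0.1, -0.6, -0.2]
opening: 0.438
```

Run:
```python
from h import *
env.read_camera('top');env.read_camera('top');st()
plan([488.5,-243,64],math.pi+.055)
```

```text
t 13.78 pos [ 487.6 -245.2  159.8] rpy [ 3.141e+00 -1.000e-03 -3.089e+00] F [-0.3  0.4 -0.5] M [ 0.1  -0.15 -0.  ] op 0.441 q [-0.59  0.44  1.82 -0.    0.88 -2.21]
[[[-0.01,0.02,0.8],[0.0,0.0,-0.01]],[[-0.01,0.02,0.8],[0.0,0.0,-0.01]],[[-0.01,0.01,0.8],[0.0,-0.01,0.0]],[[-0.01,0.02,0.79],[0.0,0.0,-0.01]]]
```

Call:
drive_tool:
  increments:
    - [[-0.01,0.02,0.8],[0,0,0]]
    - [[-0.01,0.02,0.8],[0,0,0]]
    - [[0,0.01,0.8],[0,0,0]]
    - [[0,0.01,0.6],[0,0,0]]
    - [[0,0,0.19],[0,0,0]]

```text
t: 14.2
eef_pos: [488.3, -239.7, 63.1]
tcp_rot: [3.14, -0.003, -3.086]
ft_force: [0.0, -0.4, 0.2]
opening: 0.443
```

Call:
drive_tool:
  increments:
    - [[0,0,0],[0,0,0]]
    - [[0,0,0],[0,0,0]]
    - [[0,0,0],[0,0,0]]
    - [[0,0,0],[0,0,0]]
    - [[0,0,0],[0,0,0]]
  jaw: -1

```text
t: 14.62
eef_pos: [489.6, -241.1, 66.5]
tcp_rot: [-3.14, 0.002, -3.086]
ft_force: [0.6, 1.9, 7.5]
opening: 0.252
```

Call:
drive_tool:
  increments:
    - [[0,0,0],[0,0,0]]
    - [[0,0,0],[0,0,0]]

```text
t: 14.78
eef_pos: [489.6, -241.1, 66.5]
tcp_rot: [-3.14, 0.002, -3.086]
ft_force: [0.9, -0.0, 6.6]
opening: 0.255
```

Call:
drive_tool:
  increments:
    - [[0,0,-0.4],[0,0,0]]
    - [[0,0,-0.7],[0,0,0]]
    - [[0,0,-0.8],[0,0,0]]
    - [[0,0,-0.8],[0,0,0]]
    - [[0,0,-0.8],[0,0,0]]

```text
t: 15.2
eef_pos: [488.6, -240.6, 171.6]
tcp_rot: [3.142, -0.0, -3.086]
ft_force: [-0.1, 0.3, -2.9]
opening: 0.249
```

Call:
drive_tool:
  increments:
    - [[0,0,-0.8],[0,0,0]]
    - [[0,0,-0.4],[0,0,0]]

```text
t: 15.37
eef_pos: [489.3, -241.1, 209.3]
tcp_rot: [-3.14, 0.003, -3.086]
ft_force: [0.0, -0.8, -2.4]
opening: 0.249
```

```bash
cat >> h.py <<'E'
def trays(name=None):
    p=cam('top',name)
    for t in('large_tray','small_tray'):
        print(t,[(np.round(r['point']).tolist(),round(r['score'],2)) for r in env.tip_of(t,p) if r['score']>.4])
    return p
def tl(x,y,c=(502,145),yaw=-0.068):
    return np.array(c)+[x*math.cos(yaw)-y*math.sin(yaw),x*math.sin(yaw)+y*math.cos(yaw)]
E
python3 - <<'E'
from h import *
trays('top6.png'); st()
g=tl(-10,-58); print(g)
plan([*g,190],math.pi-.068)
print(); plan([*g,9],math.pi-.068,start=([*g,190],math.pi-.068))
E
```

```text
large_tray [([504.0, 147.0, -0.0], 0.96)]
small_tray [([474.0, 395.0, 2.0], 0.68)]
t 15.52 pos [ 488.9 -240.8  206.8] rpy [-3.141e+00  1.000e-03 -3.086e+00] F [-0.6 -0.8 -3.2] M [ 0.12 -0.15 -0.05] op 0.254 q [-0.58  0.39  1.77 -0.    0.99 -2.2 ]
[488.0821499  87.8135204]
[[[-0.04,0.84,0.04],[0.0,0.0,0.12]],[[-0.04,0.84,0.04],[0.0,0.0,0.12]],[[-0.03,0.84,0.04],[0.0,0.0,0.12]],[[-0.02,0.84,0.04],[0.0,0.0,0.12]],[[-0.01,0.84,0.04],[0.0,0.0,0.12]]]
[[[0.0,0.84,0.04],[0.0,0.0,0.12]],[[0.0,0.84,0.04],[0.0,0.0,0.12]],[[0.01,0.85,0.05],[0.0,0.0,0.12]],[[0.02,0.84,0.04],[0.0,0.0,0.12]],[[0.03,0.84,0.05],[0.0,0.0,0.12]]]
[[[0.04,0.85,0.04],[0.0,0.01,0.11]],[[0.04,0.84,0.05],[-0.01,0.0,0.12]],[[0.05,0.85,0.04],[0.0,0.01,0.11]]]

[[[0.0,0.0,0.86],[0.0,0.0,0.0]],[[0.0,0.0,0.86],[0.0,0.0,0.0]],[[0.0,0.0,0.86],[0.0,0.0,0.0]],[[0.0,0.0,0.86],[0.0,0.0,0.0]],[[0.0,0.0,0.86],[0.0,0.0,0.0]]]
[[[0.0,0.0,0.87],[0.0,0.0,0.0]],[[0.0,0.0,0.86],[0.0,0.0,0.0]]]
```

View pics/top6.png

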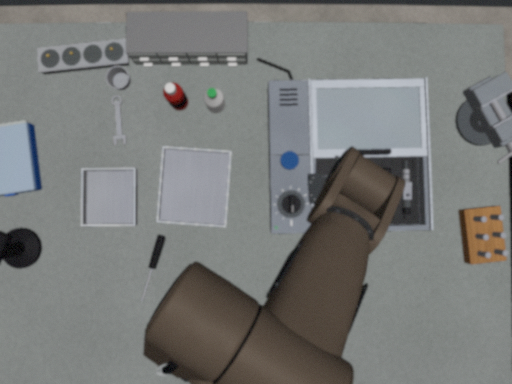

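Call:
drive_tool:
  increments:
    - [[-0.04,0.84,0.04],[0.0,0.0,0.12]]
    - [[-0.04,0.84,0.04],[0.0,0.0,0.12]]
    - [[-0.03,0.84,0.04],[0.0,0.0,0.12]]
    - [[-0.02,0.84,0.04],[0.0,0.0,0.12]]
    - [[-0.01,0.84,0.04],[0.0,0.0,0.12]]

```text
t: 15.93
eef_pos: [487.7, -113.5, 198.8]
tcp_rot: [3.141, -0.002, -3.135]
ft_force: [0.8, 0.0, -3.0]
opening: 0.249
```

Call:
drive_tool:
  increments:
    - [[0.0,0.84,0.04],[0.0,0.0,0.12]]
    - [[0.0,0.84,0.04],[0.0,0.0,0.12]]
    - [[0.01,0.85,0.05],[0.0,0.0,0.12]]
    - [[0.02,0.84,0.04],[0.0,0.0,0.12]]
    - [[0.03,0.84,0.05],[0.0,0.0,0.12]]

```text
t: 16.35
eef_pos: [487.4, 12.8, 192.2]
tcp_rot: [3.142, -0.002, 3.1]
ft_force: [0.7, 0.3, -3.1]
opening: 0.249
```

Call:
drive_tool:
  increments:
    - [[0.04,0.85,0.04],[0.0,0.0,0.11]]
    - [[0.04,0.84,0.05],[0.0,0.0,0.12]]
    - [[0.05,0.85,0.04],[0.0,0.0,0.11]]
    - [[0,0,0],[0,0,0]]

```text
t: 16.68
eef_pos: [487.2, 91.0, 188.2]
tcp_rot: [3.141, -0.003, 3.076]
ft_force: [-0.9, -0.2, -2.4]
opening: 0.25
```

Run:
```python
from h import *
st(); p=cam('side','side6.png')
g=tl(-10,-58); plan([*g,12],math.pi-.068)
for t in('large_tray','small_tray'):
        print(t,[(np.round(r['point']).tolist(),round(r['score'],2)) for r in env.tip_of(t,p) if r['score']>.4])
```

```text
t 16.68 pos [487.2  91.  188.2] rpy [ 3.141e+00 -3.000e-03  3.076e+00] F [-0.9 -0.2 -2.4] M [ 0.11 -0.22  0.06] op 0.25 q [ 0.05  0.34  1.9   0.    0.9  -1.45]
[[[-0.01,-0.01,0.84],[0.0,0.0,0.01]],[[-0.01,-0.01,0.84],[0.0,-0.01,0.0]],[[0.0,-0.01,0.84],[0.0,0.0,0.01]],[[-0.01,-0.01,0.84],[0.0,-0.01,0.0]],[[0.0,0.0,0.84],[0.0,0.0,0.01]]]
[[[0.0,-0.01,0.84],[0.0,-0.01,0.0]],[[-0.01,0.0,0.84],[0.0,0.0,0.01]]]
large_tray [([499.0, 146.0, 5.0], 0.75)]
small_tray [([471.0, 394.0, 2.0], 0.98), ([745.0, 86.0, -3.0], 0.51)]
```

View pics/side6.png

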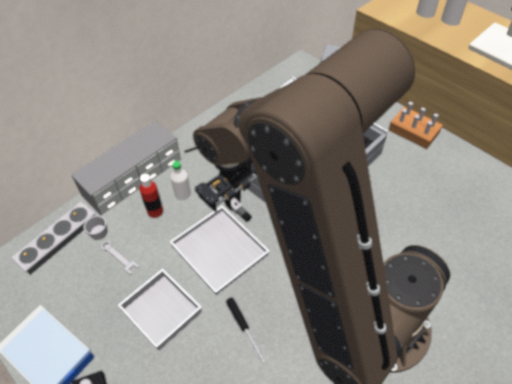

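Injector is in the grip, trays unmoved (large tray around pixel 220,250). Lower.

Call:
drive_tool:
  increments:
    - [[0,0,0.84],[0,0,0]]
    - [[0,0,0.84],[0,0,0]]
    - [[0,0,0.84],[0,0,0]]
    - [[0,0,0.84],[0,0,0]]
    - [[0,0,0.84],[0,0,0]]

```text
t: 17.25
eef_pos: [488.0, 86.7, 62.4]
tcp_rot: [-3.141, -0.0, 3.072]
ft_force: [0.8, -0.3, -3.0]
opening: 0.252
```

Call:
drive_tool:
  increments:
    - [[0,0,0.8],[0,0,0]]
    - [[0,0,0.6],[0,0,0]]
    - [[0,0,0.2],[0,0,0]]
    - [[0,0,0.1],[0,0,0]]

```text
t: 17.58
eef_pos: [487.7, 86.9, 11.6]
tcp_rot: [-3.141, -0.002, 3.073]
ft_force: [0.6, 0.4, -2.5]
opening: 0.25
```

Run:
```python
from h import *
st()
```

```text
t 17.58 pos [487.7  86.9  11.6] rpy [-3.141e+00 -2.000e-03  3.073e+00] F [ 0.6  0.4 -2.5] M [ 0.05 -0.15 -0.01] op 0.25 q [ 0.04  0.63  2.05 -0.    0.47 -1.46]
```

Call:
drive_tool:
  increments:
    - [[0,0,0.05],[0,0,0]]
    - [[0,0,0],[0,0,0]]

```text
t: 17.75
eef_pos: [488.6, 87.5, 11.8]
tcp_rot: [-3.142, 0.001, 3.073]
ft_force: [0.1, -0.2, -2.6]
opening: 0.25
```

Call:
drive_tool:
  increments:
    - [[0,0,0],[0,0,0]]
    - [[0,0,0],[0,0,0]]
    - [[0,0,0],[0,0,0]]
    - [[0,0,-0.3],[0,0,0]]
    - [[0,0,-0.8],[0,0,0]]
  jaw: -0.16

```text
t: 18.17
eef_pos: [487.1, 87.8, 43.4]
tcp_rot: [-3.141, -0.004, 3.074]
ft_force: [-0.9, 0.1, 0.6]
opening: 0.421
```

Call:
drive_tool:
  increments:
    - [[0,0,-0.9],[0,0,0]]
    - [[0,0,-0.9],[0,0,0]]
    - [[0,0,-0.9],[0,0,0]]
    - [[0,0,-0.9],[0,0,0]]
    - [[0,0,-0.9],[0,0,0]]

```text
t: 18.58
eef_pos: [487.8, 87.9, 181.6]
tcp_rot: [3.142, 0.001, 3.074]
ft_force: [0.2, 0.4, -0.2]
opening: 0.421
```

Run:
```python
from h import *
st()
plan([493,-295,185],math.pi-.025)
```

```text
t 18.58 pos [487.8  87.9 181.6] rpy [3.142e+00 1.000e-03 3.074e+00] F [ 0.2  0.4 -0.2] M [ 0.13 -0.14 -0.05] op 0.421 q [ 0.05  0.35  1.91 -0.    0.88 -1.46]
[[[-0.07,-0.85,-0.01],[0.0,0.0,-0.04]],[[-0.07,-0.85,-0.01],[0.0,0.0,-0.04]],[[-0.06,-0.85,-0.01],[0.0,0.0,-0.03]],[[-0.06,-0.85,-0.01],[0.0,0.0,-0.04]],[[-0.06,-0.85,-0.01],[0.0,0.0,-0.03]]]
[[[-0.06,-0.85,-0.01],[0.0,0.0,-0.04]],[[-0.05,-0.85,-0.01],[0.0,0.0,-0.03]],[[-0.05,-0.85,-0.01],[0.0,0.0,-0.04]],[[-0.05,-0.85,0.0],[0.0,0.0,-0.03]],[[-0.05,-0.85,-0.01],[0.0,0.0,-0.04]]]
[[[-0.04,-0.85,0.0],[0.0,0.0,-0.03]],[[-0.04,-0.85,-0.01],[0.0,0.0,-0.04]],[[-0.04,-0.85,0.0],[0.0,0.0,-0.03]],[[-0.04,-0.85,-0.01],[0.0,0.01,-0.04]],[[-0.04,-0.84,0.0],[0.0,0.0,-0.03]]]
```

Call:
drive_tool:
  increments:
    - [[-0.07,-0.85,-0.1],[0.0,0.0,-0.04]]
    - [[-0.07,-0.85,-0.1],[0.0,0.0,-0.04]]
    - [[-0.06,-0.85,-0.1],[0.0,0.0,-0.03]]
    - [[-0.06,-0.85,-0.01],[0.0,0.0,-0.04]]
    - [[-0.06,-0.85,-0.01],[0.0,0.0,-0.03]]

```text
t: 19.0
eef_pos: [489.6, -41.0, 190.1]
tcp_rot: [-3.141, 0.001, 3.089]
ft_force: [0.5, 0.2, 0.5]
opening: 0.422
```

Call:
drive_tool:
  increments:
    - [[-0.06,-0.85,-0.01],[0.0,0.0,-0.04]]
    - [[-0.05,-0.85,-0.01],[0.0,0.0,-0.03]]
    - [[-0.05,-0.85,-0.01],[0.0,0.0,-0.04]]
    - [[-0.05,-0.85,0.0],[0.0,0.0,-0.03]]
    - [[-0.05,-0.85,-0.01],[0.0,0.0,-0.04]]

```text
t: 19.42
eef_pos: [491.3, -168.8, 191.0]
tcp_rot: [-3.141, 0.001, 3.103]
ft_force: [0.3, 0.3, 0.3]
opening: 0.42
```

Call:
drive_tool:
  increments:
    - [[-0.04,-0.85,0.0],[0.0,0.0,-0.03]]
    - [[-0.04,-0.85,0.1],[0.0,0.0,-0.04]]
    - [[-0.04,-0.85,0.2],[0.0,0.0,-0.03]]
    - [[-0.04,-0.85,0.2],[0.0,0.0,-0.04]]
    - [[-0.04,-0.84,0.2],[0.0,0.0,-0.03]]
  jaw: -0.12

```text
t: 19.83
eef_pos: [493.1, -296.2, 169.9]
tcp_rot: [-3.141, 0.001, 3.116]
ft_force: [0.8, -0.2, -0.4]
opening: 0.437
```

Run:
```python
from h import *
p=trays('top7.png'); st()
cv2.imwrite('pics/z7.png',cv2.resize(p['pixels'][130:240,70:240],None,fx=4,fy=4,interpolation=cv2.INTER_CUBIC))
plan([491,-295,66],math.pi-.025)
```

```text
large_tray [([503.0, 149.0, -1.0], 0.81)]
small_tray [([471.0, 396.0, 2.0], 0.6)]
t 19.98 pos [ 492.9 -296.   169.3] rpy [ 3.141 -0.     3.114] F [0.  0.3 0.5] M [ 0.08 -0.21 -0.03] op 0.441 q [-0.66  0.47  1.74 -0.    0.94 -2.2 ]
[[[0.02,0.01,0.86],[0.0,0.0,-0.01]],[[0.01,0.01,0.86],[0.0,0.0,-0.01]],[[0.02,0.01,0.86],[0.0,0.0,-0.01]],[[0.01,0.0,0.86],[0.0,0.0,0.0]]]
```

View pics/z7.png

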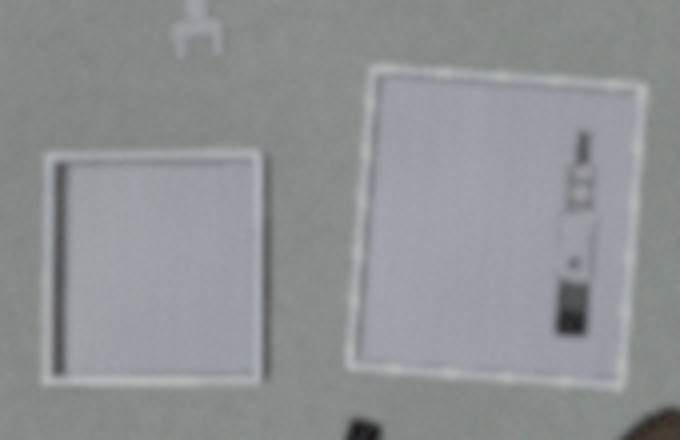

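Call:
drive_tool:
  increments:
    - [[0.02,0.01,0.86],[0,0,0]]
    - [[0.01,0.01,0.86],[0,0,0]]
    - [[0.02,0.01,0.86],[0,0,0]]
    - [[0.01,0,0.7],[0,0,0]]
    - [[0,0,0.15],[0,0,0]]

```text
t: 20.4
eef_pos: [490.6, -292.2, 64.2]
tcp_rot: [3.139, -0.003, 3.117]
ft_force: [0.4, -0.0, 0.3]
opening: 0.442
```

Call:
drive_tool:
  increments:
    - [[0,0,0],[0,0,0]]
    - [[0,0,0],[0,0,0]]
    - [[0,0,0],[0,0,0]]
    - [[0,0,0],[0,0,0]]
    - [[0,0,0],[0,0,0]]
  jaw: -1

```text
t: 20.82
eef_pos: [492.2, -294.3, 67.8]
tcp_rot: [-3.14, 0.002, 3.116]
ft_force: [0.1, 2.4, 7.4]
opening: 0.251
```

Call:
drive_tool:
  increments:
    - [[0,0,0],[0,0,0]]
    - [[0,0,-0.3],[0,0,0]]
    - [[0,0,-0.7],[0,0,0]]
    - [[0,0,-0.9],[0,0,0]]
    - [[0,0,-0.9],[0,0,0]]

```text
t: 21.23
eef_pos: [491.2, -293.8, 151.6]
tcp_rot: [3.141, -0.001, 3.116]
ft_force: [0.5, 0.2, -1.7]
opening: 0.251
```

Call:
drive_tool:
  increments:
    - [[0,0,-0.9],[0,0,0]]
    - [[0,0,-0.9],[0,0,0]]

```text
t: 21.4
eef_pos: [491.2, -293.9, 206.3]
tcp_rot: [-3.141, 0.0, 3.116]
ft_force: [-0.2, -0.4, -2.4]
opening: 0.252
```

```bash
cat >> h.py <<'E'
def ts(x,y,c=(472,392),yaw=0.015): return tl(x,y,c,yaw)
E
python3 - <<'E'
from h import *
p=trays('top8.png'); st()
g=ts(10,-32); print(g); plan([*g,190],math.pi+.015)
E
```

```text
large_tray [([501.0, 150.0, -2.0], 0.57)]
small_tray [([472.0, 393.0, 3.0], 0.89)]
t 21.55 pos [ 491.9 -294.4  206.6] rpy [-3.139e+00  3.000e-03  3.116e+00] F [-0.2 -0.8 -3.2] M [ 0.14 -0.18  0.  ] op 0.247 q [-0.65  0.42  1.7  -0.    1.01 -2.2 ]
[482.47885702 360.15359431]
[[[0.03,0.87,0.02],[0.0,0.0,-0.02]],[[0.03,0.87,0.02],[0.0,0.0,-0.02]],[[0.03,0.87,0.02],[0.0,0.0,-0.02]],[[0.03,0.87,0.02],[0.0,0.0,-0.02]],[[0.03,0.87,0.02],[0.0,0.0,-0.02]]]
[[[0.03,0.87,0.02],[0.0,0.0,-0.02]],[[0.03,0.87,0.02],[0.0,0.0,-0.02]],[[0.03,0.87,0.02],[0.0,0.0,-0.02]],[[0.02,0.87,0.02],[0.0,0.0,-0.02]],[[0.02,0.87,0.02],[0.0,0.0,-0.02]]]
[[[0.02,0.87,0.02],[0.0,0.0,-0.02]],[[0.02,0.87,0.02],[0.0,0.0,-0.02]],[[0.02,0.87,0.02],[0.0,0.0,-0.02]],[[0.02,0.88,0.02],[0.0,0.0,-0.02]],[[0.02,0.87,0.02],[0.0,0.0,-0.02]]]
[[[0.01,0.88,0.02],[0.0,0.0,-0.02]],[[0.01,0.88,0.02],[0.0,0.0,-0.02]],[[0.01,0.87,0.02],[0.0,0.01,-0.02]],[[0.01,0.88,0.02],[0.0,0.0,-0.02]],[[0.01,0.87,0.02],[-0.01,0.01,-0.02]]]
[[[0.01,0.88,0.02],[0.0,0.0,-0.02]],[[0.01,0.87,0.02],[-0.01,0.01,-0.02]],[[0.0,0.88,0.02],[0.0,0.0,-0.02]],[[0.0,0.87,0.02],[-0.01,0.01,-0.02]],[[0.0,0.88,0.02],[0.0,0.0,-0.03]]]
```

Call:
drive_tool:
  increments:
    - [[0.03,0.87,0.02],[0,0,-0.02]]
    - [[0.03,0.87,0.02],[0,0,-0.02]]
    - [[0.03,0.87,0.02],[0,0,-0.02]]
    - [[0.03,0.87,0.02],[0,0,-0.02]]
    - [[0.03,0.87,0.02],[0,0,-0.02]]

```text
t: 21.97
eef_pos: [489.0, -162.1, 200.1]
tcp_rot: [3.141, -0.002, 3.124]
ft_force: [0.1, 1.1, -1.6]
opening: 0.25
```

Call:
drive_tool:
  increments:
    - [[0.03,0.87,0.02],[0,0,-0.02]]
    - [[0.03,0.87,0.02],[0,0,-0.02]]
    - [[0.03,0.87,0.02],[0,0,-0.02]]
    - [[0.02,0.87,0.02],[0,0,-0.02]]
    - [[0.02,0.87,0.02],[0,0,-0.02]]

```text
t: 22.38
eef_pos: [487.0, -31.6, 197.2]
tcp_rot: [3.141, -0.002, 3.132]
ft_force: [0.7, 0.3, -1.9]
opening: 0.249
```

Call:
drive_tool:
  increments:
    - [[0.02,0.87,0.02],[0,0,-0.02]]
    - [[0.02,0.87,0.02],[0,0,-0.02]]
    - [[0.02,0.87,0.02],[0,0,-0.02]]
    - [[0.02,0.88,0.02],[0,0,-0.02]]
    - [[0.02,0.87,0.02],[0,0,-0.02]]

```text
t: 22.8
eef_pos: [484.8, 99.1, 194.1]
tcp_rot: [-3.141, -0.002, 3.14]
ft_force: [-0.3, 0.5, -3.3]
opening: 0.248
```

Call:
drive_tool:
  increments:
    - [[0.01,0.88,0.02],[0,0,-0.02]]
    - [[0.01,0.88,0.02],[0,0,-0.02]]
    - [[0.01,0.87,0.02],[0,0,-0.02]]
    - [[0.01,0.88,0.02],[0,0,-0.02]]
    - [[0.01,0.87,0.02],[0,0,-0.02]]

```text
t: 23.22
eef_pos: [483.1, 230.3, 191.0]
tcp_rot: [-3.141, -0.002, -3.135]
ft_force: [0.5, -0.4, -2.6]
opening: 0.25
```

Call:
drive_tool:
  increments:
    - [[0.01,0.88,0.02],[0,0,-0.02]]
    - [[0.01,0.87,0.02],[0,0,-0.02]]
    - [[0,0.88,0.02],[0,0,-0.02]]
    - [[0,0.87,0.02],[0,0,-0.02]]
    - [[0,0.88,0.02],[0,0,-0.02]]

```text
t: 23.63
eef_pos: [481.3, 361.5, 187.8]
tcp_rot: [-3.14, -0.002, -3.127]
ft_force: [0.1, -0.9, -1.6]
opening: 0.247
```

Run:
```python
from h import *
p=cam('side','side9.png')
for t in('large_tray','small_tray'):
        print(t,[(np.round(r['point']).tolist(),round(r['score'],2)) for r in env.tip_of(t,p) if r['score']>.4])
st()
g=ts(10,-32); plan([*g,14],math.pi+.015)
```

```text
large_tray [([499.0, 149.0, 1.0], 0.67)]
small_tray [([471.0, 393.0, 3.0], 0.6)]
t 23.78 pos [481.1 361.6 187.6] rpy [-3.140e+00 -2.000e-03 -3.125e+00] F [ 0.1  0.5 -2.5] M [ 0.04 -0.14  0.04] op 0.246 q [ 0.53  0.49  1.65 -0.    1.01 -1.05]
[[[-0.01,-0.01,0.83],[0.0,0.0,0.0]],[[-0.01,-0.01,0.83],[0.0,0.0,0.0]],[[-0.01,0.0,0.83],[0.0,-0.01,0.0]],[[-0.01,-0.01,0.82],[0.0,0.0,0.01]],[[0.0,0.0,0.83],[-0.01,-0.01,0.0]]]
[[[-0.01,-0.01,0.82],[0.0,0.0,0.01]],[[0.0,0.0,0.83],[-0.01,-0.01,0.0]]]
```

View pics/side9.png

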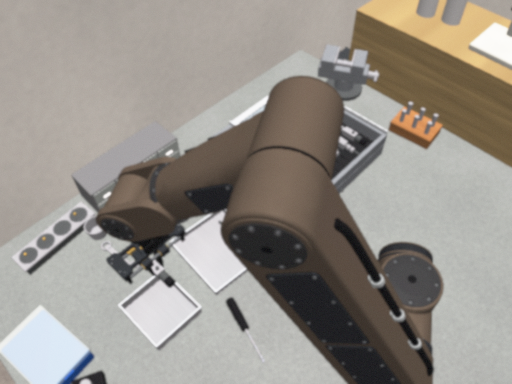

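Call:
drive_tool:
  increments:
    - [[-0.01,0,0.84],[0,0,0]]
    - [[-0.01,0,0.84],[0,0,0]]
    - [[-0.01,0,0.84],[0,0,0]]
    - [[-0.01,0,0.84],[0,0,0]]
    - [[0,0,0.84],[0,0,0]]

```text
t: 24.2
eef_pos: [482.9, 359.3, 61.5]
tcp_rot: [-3.141, -0.001, -3.128]
ft_force: [0.4, -0.2, -2.4]
opening: 0.249
```

Call:
drive_tool:
  increments:
    - [[0,0,0.8],[0,0,0]]
    - [[0,0,0.55],[0,0,0]]
    - [[0,0,0.2],[0,0,0]]
    - [[0,0,0.05],[0,0,0]]
    - [[0,0,0],[0,0,0]]

```text
t: 24.62
eef_pos: [483.4, 360.1, 15.2]
tcp_rot: [-3.141, -0.0, -3.127]
ft_force: [-0.2, 0.4, -3.1]
opening: 0.251
```

Run:
```python
from h import *
st()
```

```text
t 24.62 pos [483.4 360.1  15.2] rpy [-3.141 -0.    -3.127] F [-0.2  0.4 -3.1] M [ 0.11 -0.17 -0.05] op 0.251 q [ 0.53  0.71  1.78 -0.    0.65 -1.05]
```

Call:
drive_tool:
  increments:
    - [[0,0,0.1],[0,0,0]]
    - [[0,0,0.03],[0,0,0]]
    - [[0,0,0],[0,0,0]]

```text
t: 24.87
eef_pos: [483.6, 360.7, 11.8]
tcp_rot: [3.141, 0.001, -3.127]
ft_force: [-0.1, -0.1, -1.8]
opening: 0.249
```

Call:
drive_tool:
  increments:
    - [[0,0,0],[0,0,0]]
    - [[0,0,0],[0,0,0]]
    - [[0,0,0],[0,0,0]]
    - [[0,0,-0.3],[0,0,0]]
    - [[0,0,-0.8],[0,0,0]]
  jaw: -0.16

```text
t: 25.28
eef_pos: [482.1, 359.9, 42.7]
tcp_rot: [-3.139, -0.004, -3.127]
ft_force: [0.5, 0.4, 0.1]
opening: 0.419
```

Call:
drive_tool:
  increments:
    - [[0,0,-0.9],[0,0,0]]
    - [[0,0,-0.9],[0,0,0]]
    - [[0,0,-0.9],[0,0,0]]
    - [[0,0,-0.9],[0,0,0]]
    - [[0,0,-0.9],[0,0,0]]

```text
t: 25.7
eef_pos: [483.1, 360.5, 181.5]
tcp_rot: [3.141, 0.001, -3.127]
ft_force: [0.2, 0.7, 0.7]
opening: 0.417
```

Run:
```python
from h import *
st()
plan([489.5,-349.5,185],math.pi+.075)
```

```text
t 25.7 pos [483.1 360.5 181.5] rpy [ 3.141e+00  1.000e-03 -3.127e+00] F [0.2 0.7 0.7] M [ 0.11 -0.14  0.02] op 0.417 q [ 0.53  0.49  1.65 -0.    0.99 -1.05]
[[[0.0,-0.88,0.0],[0.0,0.0,-0.03]],[[0.01,-0.88,0.0],[0.0,0.0,-0.03]],[[0.01,-0.88,0.0],[0.0,0.0,-0.03]],[[0.01,-0.88,-0.01],[0.0,0.0,-0.03]],[[0.01,-0.88,0.0],[0.0,0.0,-0.03]]]
[[[0.02,-0.88,-0.01],[0.0,0.0,-0.03]],[[0.02,-0.88,0.0],[0.0,0.0,-0.03]],[[0.02,-0.88,-0.01],[0.0,0.0,-0.03]],[[0.02,-0.87,0.0],[0.0,0.0,-0.03]],[[0.02,-0.88,-0.01],[0.0,0.0,-0.03]]]
[[[0.03,-0.87,0.0],[0.0,0.0,-0.03]],[[0.03,-0.87,-0.01],[0.0,0.0,-0.03]],[[0.03,-0.88,0.0],[0.0,0.0,-0.03]],[[0.03,-0.87,-0.01],[0.0,0.0,-0.03]],[[0.03,-0.88,0.0],[0.0,0.0,-0.03]]]
[[[0.04,-0.87,-0.01],[0.0,0.0,-0.03]],[[0.04,-0.87,0.0],[0.0,0.0,-0.02]],[[0.04,-0.88,-0.01],[0.0,0.0,-0.03]],[[0.04,-0.87,0.0],[0.0,0.0,-0.02]],[[0.04,-0.88,-0.01],[0.0,0.0,-0.03]]]
[[[0.05,-0.87,0.0],[0.0,0.0,-0.02]],[[0.05,-0.88,-0.01],[0.0,0.0,-0.03]],[[0.05,-0.87,0.0],[0.0,0.0,-0.02]],[[0.05,-0.87,-0.01],[0.0,0.0,-0.03]],[[0.05,-0.88,0.0],[0.0,0.0,-0.02]]]
[[[0.05,-0.87,-0.01],[0.0,0.0,-0.03]],[[0.06,-0.88,0.0],[0.0,0.01,-0.02]]]
```

Call:
drive_tool:
  increments:
    - [[0,-0.88,0],[0,0,-0.03]]
    - [[0.01,-0.88,0],[0,0,-0.03]]
    - [[0.01,-0.88,0],[0,0,-0.03]]
    - [[0.01,-0.88,0],[0,0,-0.03]]
    - [[0.01,-0.88,0],[0,0,-0.03]]

```text
t: 26.12
eef_pos: [484.4, 227.5, 180.1]
tcp_rot: [3.141, 0.001, -3.114]
ft_force: [0.3, -0.1, 0.0]
opening: 0.419
```

Call:
drive_tool:
  increments:
    - [[0.02,-0.88,0],[0,0,-0.03]]
    - [[0.02,-0.88,0],[0,0,-0.03]]
    - [[0.02,-0.88,0],[0,0,-0.03]]
    - [[0.02,-0.88,0],[0,0,-0.03]]
    - [[0.02,-0.88,0],[0,0,-0.03]]

```text
t: 26.53
eef_pos: [485.6, 95.4, 180.1]
tcp_rot: [-3.141, 0.001, -3.103]
ft_force: [0.5, 0.3, 0.4]
opening: 0.423
```

Call:
drive_tool:
  increments:
    - [[0.03,-0.87,0],[0,0,-0.03]]
    - [[0.03,-0.87,0],[0,0,-0.03]]
    - [[0.03,-0.88,0],[0,0,-0.03]]
    - [[0.03,-0.87,0],[0,0,-0.03]]
    - [[0.03,-0.88,0],[0,0,-0.03]]

```text
t: 26.95
eef_pos: [486.8, -35.8, 180.1]
tcp_rot: [-3.141, 0.001, -3.091]
ft_force: [-0.0, -0.9, -0.4]
opening: 0.417
```

Call:
drive_tool:
  increments:
    - [[0.04,-0.87,0],[0,0,-0.03]]
    - [[0.04,-0.87,0],[0,0,-0.02]]
    - [[0.04,-0.88,0],[0,0,-0.03]]
    - [[0.04,-0.87,0],[0,0,-0.02]]
    - [[0.04,-0.88,0],[0,0,-0.03]]
  jaw: -0.12

```text
t: 27.37
eef_pos: [488.0, -167.1, 180.1]
tcp_rot: [-3.141, 0.001, -3.08]
ft_force: [0.3, 0.2, -0.6]
opening: 0.44
```

Call:
drive_tool:
  increments:
    - [[0.05,-0.87,0],[0,0,-0.02]]
    - [[0.05,-0.88,0],[0,0,-0.03]]
    - [[0.05,-0.87,0],[0,0,-0.02]]
    - [[0.05,-0.87,0],[0,0,-0.03]]
    - [[0.05,-0.88,0],[0,0,-0.02]]

```text
t: 27.78
eef_pos: [489.0, -298.4, 180.1]
tcp_rot: [-3.141, 0.001, -3.071]
ft_force: [-0.0, 0.6, -0.4]
opening: 0.44
```

Call:
drive_tool:
  increments:
    - [[0.05,-0.87,0.2],[0,0,-0.03]]
    - [[0.06,-0.88,0.2],[0,0,-0.02]]

```text
t: 27.95
eef_pos: [489.6, -351.1, 168.2]
tcp_rot: [-3.141, 0.001, -3.067]
ft_force: [0.8, 0.2, -0.1]
opening: 0.439
```

Run:
```python
from h import *
p=trays('top9.png'); st()
cv2.imwrite('pics/z9.png',cv2.resize(p['pixels'][130:240,70:240],None,fx=4,fy=4,interpolation=cv2.INTER_CUBIC))
plan([489.5,-349.5,66],math.pi+.075)
```

```text
large_tray [([504.0, 146.0, 1.0], 0.75)]
small_tray [([470.0, 393.0, -1.0], 0.63)]
t 28.1 pos [ 489.2 -350.8  167.2] rpy [ 3.141 -0.    -3.069] F [0.6 0.3 1.5] M [ 0.11 -0.19 -0.08] op 0.439 q [-0.73  0.51  1.67 -0.    0.96 -2.38]
[[[0.0,0.01,0.84],[0.0,0.0,-0.01]],[[0.0,0.01,0.84],[0.0,0.0,-0.01]],[[-0.01,0.01,0.85],[0.0,0.0,-0.01]],[[0.0,0.01,0.84],[0.0,0.0,0.0]]]
```

View pics/z9.png

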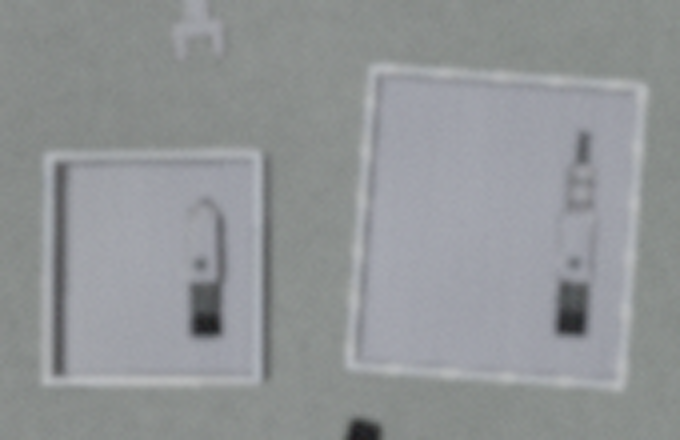

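Both placed correctly. Next, injector 3 (snapped).

Call:
drive_tool:
  increments:
    - [[0,0.01,0.84],[0,0,-0.01]]
    - [[0,0.01,0.84],[0,0,0]]
    - [[0,0.01,0.84],[0,0,0]]
    - [[0,0,0.7],[0,0,0]]
    - [[0,0,0.14],[0,0,0]]

```text
t: 28.52
eef_pos: [488.7, -346.8, 64.2]
tcp_rot: [3.139, -0.003, -3.065]
ft_force: [-1.1, 0.5, -0.2]
opening: 0.44
```

Call:
drive_tool:
  increments:
    - [[0,0,0],[0,0,0]]
    - [[0,0,0],[0,0,0]]
    - [[0,0,0],[0,0,0]]
    - [[0,0,0],[0,0,0]]
    - [[0,0,0],[0,0,0]]
  jaw: -1

```text
t: 28.93
eef_pos: [490.2, -349.1, 68.1]
tcp_rot: [-3.14, 0.002, -3.066]
ft_force: [1.2, 2.1, 8.0]
opening: 0.25
```

Call:
drive_tool:
  increments:
    - [[0,0,0],[0,0,0]]
    - [[0,0,-0.3],[0,0,0]]
    - [[0,0,-0.7],[0,0,0]]
    - [[0,0,-0.9],[0,0,0]]
    - [[0,0,-0.9],[0,0,0]]

```text
t: 29.35
eef_pos: [489.2, -348.5, 151.9]
tcp_rot: [3.141, -0.001, -3.066]
ft_force: [-0.4, -0.6, -2.3]
opening: 0.253
```

Call:
drive_tool:
  increments:
    - [[0,0,-0.9],[0,0,0]]
    - [[0,0,-0.9],[0,0,0]]

```text
t: 29.52
eef_pos: [489.2, -348.6, 206.6]
tcp_rot: [-3.141, 0.0, -3.066]
ft_force: [0.4, 0.1, -1.3]
opening: 0.251
```

Run:
```python
from h import *
p=trays('top10.png'); st()
g=ts(-10,32); print(g); plan([*g,190],math.pi+.015,mm=26.5)
```

```text
large_tray [([502.0, 148.0, -1.0], 0.75)]
small_tray [([471.0, 392.0, 1.0], 0.6)]
t 29.67 pos [ 489.9 -349.1  207. ] rpy [-3.138e+00  3.000e-03 -3.066e+00] F [ 0.5 -0.1 -2.9] M [ 0.12 -0.15 -0.04] op 0.255 q [-0.73  0.46  1.63 -0.    1.04 -2.38]
[461.52114298 423.84640569]
[[[-0.03,0.86,0.02],[0.0,0.0,0.03]],[[-0.03,0.86,0.02],[0.0,0.0,0.03]],[[-0.03,0.86,0.02],[0.0,0.0,0.02]],[[-0.03,0.86,0.02],[0.0,0.0,0.03]],[[-0.03,0.86,0.02],[0.0,0.0,0.02]]]
[[[-0.02,0.86,0.02],[0.0,0.0,0.03]],[[-0.02,0.86,0.02],[0.0,0.0,0.02]],[[-0.02,0.86,0.02],[0.0,0.0,0.03]],[[-0.02,0.86,0.01],[0.0,0.0,0.02]],[[-0.02,0.86,0.02],[0.0,0.0,0.03]]]
[[[-0.02,0.86,0.01],[0.0,0.0,0.02]],[[-0.01,0.86,0.02],[0.0,0.0,0.03]],[[-0.01,0.86,0.01],[0.0,0.0,0.02]],[[-0.01,0.86,0.02],[0.0,0.0,0.03]],[[-0.01,0.86,0.01],[0.0,0.0,0.02]]]
[[[-0.01,0.86,0.02],[0.0,0.0,0.03]],[[0.0,0.86,0.01],[0.0,0.0,0.02]],[[0.0,0.86,0.02],[0.0,0.0,0.03]],[[0.0,0.86,0.01],[0.0,0.0,0.02]],[[0.0,0.86,0.02],[0.0,0.0,0.03]]]
[[[0.0,0.86,0.01],[0.0,0.0,0.02]],[[0.0,0.86,0.02],[0.0,0.0,0.03]],[[0.0,0.86,0.01],[0.0,0.0,0.02]],[[0.01,0.86,0.02],[-0.01,0.01,0.03]],[[0.01,0.86,0.02],[0.0,0.0,0.02]]]
[[[0.01,0.86,0.01],[-0.01,0.01,0.03]],[[0.01,0.86,0.02],[0.0,0.0,0.02]],[[0.01,0.85,0.01],[-0.01,0.01,0.03]],[[0.02,0.86,0.02],[0.0,0.0,0.02]],[[0.02,0.85,0.02],[-0.01,0.01,0.03]]]
```

Call:
drive_tool:
  increments:
    - [[-0.03,0.86,0.02],[0,0,0.03]]
    - [[-0.03,0.86,0.02],[0,0,0.03]]
    - [[-0.03,0.86,0.02],[0,0,0.02]]
    - [[-0.03,0.86,0.02],[0,0,0.03]]
    - [[-0.03,0.86,0.02],[0,0,0.02]]

```text
t: 30.08
eef_pos: [484.0, -218.3, 200.3]
tcp_rot: [3.14, -0.002, -3.077]
ft_force: [0.9, 0.4, -2.3]
opening: 0.253
```

Call:
drive_tool:
  increments:
    - [[-0.02,0.86,0.02],[0,0,0.03]]
    - [[-0.02,0.86,0.02],[0,0,0.02]]
    - [[-0.02,0.86,0.02],[0,0,0.03]]
    - [[-0.02,0.86,0.01],[0,0,0.02]]
    - [[-0.02,0.86,0.02],[0,0,0.03]]

```text
t: 30.5
eef_pos: [479.2, -89.5, 197.8]
tcp_rot: [3.141, -0.002, -3.087]
ft_force: [-0.1, 0.6, -1.3]
opening: 0.253
```

Call:
drive_tool:
  increments:
    - [[-0.02,0.86,0.01],[0,0,0.02]]
    - [[-0.01,0.86,0.02],[0,0,0.03]]
    - [[-0.01,0.86,0.01],[0,0,0.02]]
    - [[-0.01,0.86,0.02],[0,0,0.03]]
    - [[-0.01,0.86,0.01],[0,0,0.02]]

```text
t: 30.92
eef_pos: [474.4, 39.3, 195.7]
tcp_rot: [3.142, -0.002, -3.097]
ft_force: [0.5, -0.5, -1.8]
opening: 0.25
```

Call:
drive_tool:
  increments:
    - [[-0.01,0.86,0.02],[0,0,0.03]]
    - [[0,0.86,0.01],[0,0,0.02]]
    - [[0,0.86,0.02],[0,0,0.03]]
    - [[0,0.86,0.01],[0,0,0.02]]
    - [[0,0.86,0.02],[0,0,0.03]]

```text
t: 31.33
eef_pos: [469.4, 168.0, 193.3]
tcp_rot: [-3.141, -0.002, -3.107]
ft_force: [0.3, -0.0, -1.3]
opening: 0.25
```

Call:
drive_tool:
  increments:
    - [[0,0.86,0.01],[0,0,0.02]]
    - [[0,0.86,0.02],[0,0,0.03]]
    - [[0,0.86,0.01],[0,0,0.02]]
    - [[0.01,0.86,0.02],[0,0,0.03]]
    - [[0.01,0.86,0.02],[0,0,0.02]]

```text
t: 31.75
eef_pos: [464.9, 296.9, 190.7]
tcp_rot: [-3.141, -0.002, -3.117]
ft_force: [0.6, -0.2, -2.7]
opening: 0.247
```

Call:
drive_tool:
  increments:
    - [[0.01,0.86,0.01],[0,0,0.03]]
    - [[0.01,0.86,0.02],[0,0,0.02]]
    - [[0.01,0.85,0.01],[0,0,0.03]]
    - [[0.02,0.86,0.02],[0,0,0.02]]
    - [[0.02,0.85,0.02],[0,0,0.03]]

```text
t: 32.17
eef_pos: [460.2, 425.1, 188.0]
tcp_rot: [-3.14, -0.002, -3.127]
ft_force: [0.9, -0.1, -1.7]
opening: 0.253
```

Run:
```python
from h import *
p=cam('side','side10.png')
for t in('large_tray','small_tray'):
        print(t,[(np.round(r['point']).tolist(),round(r['score'],2)) for r in env.tip_of(t,p) if r['score']>.4])
st()
g=ts(-10,32); plan([*g,12],math.pi+.015)
```

```text
large_tray [([263.0, 270.0, 0.0], 0.73), ([496.0, 146.0, 2.0], 0.69)]
small_tray [([473.0, 392.0, 2.0], 0.81), ([487.0, -351.0, -2.0], 0.75)]
t 32.32 pos [460.  425.1 187.7] rpy [-3.140e+00 -2.000e-03 -3.125e+00] F [ 0.2 -0.5 -3.1] M [ 0.08 -0.11  0.  ] op 0.249 q [ 0.64  0.52  1.58 -0.    1.04 -0.95]
[[[-0.01,0.0,0.84],[0.0,0.0,0.0]],[[-0.01,-0.01,0.84],[0.0,0.0,0.0]],[[-0.01,0.0,0.84],[0.0,-0.01,0.0]],[[-0.01,-0.01,0.83],[0.0,0.0,0.0]],[[-0.01,0.0,0.84],[-0.01,-0.01,0.01]]]
[[[0.0,-0.01,0.83],[0.0,0.0,0.0]],[[-0.01,0.0,0.84],[-0.01,-0.01,0.01]]]
```

View pics/side10.png

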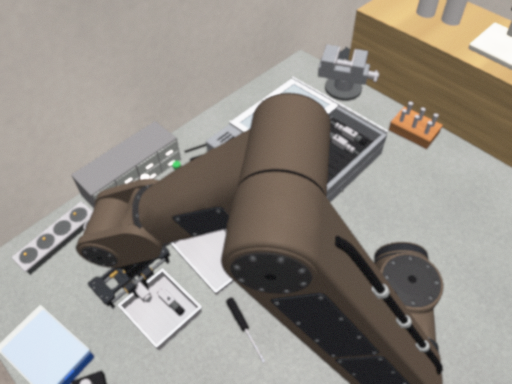

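Call:
drive_tool:
  increments:
    - [[-0.01,0,0.84],[0,0,0]]
    - [[-0.01,0,0.84],[0,0,0]]
    - [[-0.01,0,0.84],[0,0,0]]
    - [[-0.01,0,0.84],[0,0,0]]
    - [[0,0,0.84],[0,0,0]]

```text
t: 32.73
eef_pos: [461.9, 422.8, 61.8]
tcp_rot: [-3.141, -0.001, -3.128]
ft_force: [0.0, 0.7, -1.9]
opening: 0.251
```

Call:
drive_tool:
  increments:
    - [[0,0,0.8],[0,0,0]]
    - [[0,0,0.55],[0,0,0]]
    - [[0,0,0.2],[0,0,0]]
    - [[0,0,0.15],[0,0,0]]
    - [[0,0,0],[0,0,0]]

```text
t: 33.15
eef_pos: [462.2, 423.4, 12.7]
tcp_rot: [-3.141, -0.001, -3.127]
ft_force: [0.6, -0.8, -1.8]
opening: 0.248
```

Run:
```python
from h import *
env.read_camera('top');st()
```

```text
t 33.2 pos [462.5 423.8  13.1] rpy [ 3.142  0.    -3.127] F [-0.4 -0.2 -2.9] M [ 0.1  -0.13  0.01] op 0.248 q [ 0.64  0.74  1.71 -0.    0.69 -0.95]
```

Call:
drive_tool:
  increments:
    - [[0,0,0.05],[0,0,0]]
    - [[0,0,0],[0,0,0]]
    - [[0,0,0],[0,0,0]]

```text
t: 33.45
eef_pos: [462.7, 424.2, 12.0]
tcp_rot: [3.141, 0.001, -3.127]
ft_force: [-0.8, -2.2, 6.6]
opening: 0.247
```

Call:
drive_tool:
  increments:
    - [[0,0,0],[0,0,0]]
    - [[0,0,0],[0,0,0]]
    - [[0,0,0],[0,0,0]]
    - [[0,0,-0.3],[0,0,0]]
    - [[0,0,-0.8],[0,0,0]]
  jaw: -0.16

```text
t: 33.87
eef_pos: [461.1, 423.4, 42.0]
tcp_rot: [-3.139, -0.004, -3.127]
ft_force: [0.1, 0.3, 0.9]
opening: 0.415
```

Call:
drive_tool:
  increments:
    - [[0,0,-0.9],[0,0,0]]
    - [[0,0,-0.9],[0,0,0]]
    - [[0,0,-0.9],[0,0,0]]
    - [[0,0,-0.9],[0,0,0]]
    - [[0,0,-0.9],[0,0,0]]

```text
t: 34.28
eef_pos: [462.0, 424.1, 181.0]
tcp_rot: [3.141, 0.0, -3.127]
ft_force: [-0.3, 0.8, -0.5]
opening: 0.419
```

Run:
```python
from h import *
st()
plan([488.5,-403.5,180],math.pi,n=33)
```

```text
t 34.28 pos [462.  424.1 181. ] rpy [ 3.141  0.    -3.127] F [-0.3  0.8 -0.5] M [ 0.07 -0.17  0.03] op 0.419 q [ 0.64  0.53  1.59 -0.    1.02 -0.95]
[[[-0.01,-0.84,0.0],[0.0,0.0,0.01]],[[-0.02,-0.84,0.0],[0.0,0.0,0.01]],[[-0.02,-0.84,0.0],[0.0,0.0,0.01]],[[-0.02,-0.84,0.0],[0.0,0.0,0.01]],[[-0.02,-0.84,0.0],[0.0,0.0,0.0]]]
[[[-0.02,-0.84,0.0],[0.0,0.0,0.01]],[[-0.02,-0.84,0.0],[0.0,0.0,0.0]],[[-0.02,-0.84,0.0],[0.0,0.0,0.01]],[[-0.02,-0.84,0.0],[0.0,0.0,0.0]],[[-0.02,-0.83,0.0],[0.0,0.0,0.01]]]
[[[-0.02,-0.84,0.0],[0.0,0.0,0.0]],[[-0.02,-0.83,0.0],[0.0,0.0,0.01]],[[-0.02,-0.84,0.0],[0.0,0.0,0.0]],[[-0.02,-0.83,0.0],[0.0,0.0,0.01]],[[-0.02,-0.83,0.0],[0.0,0.0,0.0]]]
[[[-0.02,-0.84,0.0],[0.0,0.0,0.01]],[[-0.02,-0.83,0.0],[0.0,0.0,0.0]],[[-0.02,-0.84,0.0],[0.0,0.0,0.01]],[[-0.02,-0.83,0.0],[0.0,0.0,0.0]],[[-0.02,-0.84,0.0],[0.0,0.0,0.01]]]
[[[-0.02,-0.83,0.0],[0.0,0.0,0.0]],[[-0.02,-0.84,0.0],[0.0,0.0,0.01]],[[-0.02,-0.83,0.0],[0.0,0.0,0.0]],[[-0.02,-0.84,0.0],[0.0,0.0,0.01]],[[-0.02,-0.83,0.0],[0.0,0.0,0.0]]]
[[[-0.02,-0.84,0.0],[0.0,0.0,0.01]],[[-0.02,-0.83,0.0],[0.0,0.0,0.0]],[[-0.03,-0.84,0.0],[0.0,0.0,0.01]],[[-0.03,-0.83,0.01],[0.0,0.0,0.0]],[[-0.02,-0.84,0.0],[0.0,0.0,0.01]]]
[[[-0.03,-0.83,0.01],[0.0,0.0,0.0]],[[-0.02,-0.84,0.0],[0.0,0.0,0.01]],[[-0.03,-0.83,0.01],[0.0,0.0,0.0]]]
```

Call:
drive_tool:
  increments:
    - [[-0.02,-0.92,0],[0,0,0]]
    - [[-0.02,-0.92,0],[0,0,0.01]]
    - [[-0.02,-0.92,0],[0,0,0.01]]
    - [[-0.02,-0.92,0],[0,0,0.01]]
    - [[-0.02,-0.92,0],[0,0,0]]

```text
t: 34.7
eef_pos: [466.9, 285.1, 179.6]
tcp_rot: [3.141, 0.001, -3.129]
ft_force: [0.4, -0.1, -0.7]
opening: 0.417
```

Call:
drive_tool:
  increments:
    - [[-0.02,-0.92,0],[0,0,0]]
    - [[-0.02,-0.92,0],[0,0,0.01]]
    - [[-0.02,-0.92,0],[0,0,0.01]]
    - [[-0.02,-0.92,0],[0,0,0.01]]
    - [[-0.02,-0.92,0],[0,0,0]]

```text
t: 35.12
eef_pos: [471.5, 147.1, 179.6]
tcp_rot: [3.142, 0.001, -3.132]
ft_force: [1.5, 0.7, 0.2]
opening: 0.424
```

Call:
drive_tool:
  increments:
    - [[-0.02,-0.92,0],[0,0,0]]
    - [[-0.02,-0.92,0],[0,0,0.01]]
    - [[-0.02,-0.92,0],[0,0,0.01]]
    - [[-0.02,-0.92,0],[0,0,0.01]]
    - [[-0.02,-0.92,0],[0,0,0]]

```text
t: 35.53
eef_pos: [475.8, 9.1, 179.6]
tcp_rot: [-3.141, 0.001, -3.134]
ft_force: [0.7, 0.2, 0.4]
opening: 0.417
```

Call:
drive_tool:
  increments:
    - [[-0.02,-0.92,0],[0,0,0]]
    - [[-0.02,-0.92,0],[0,0,0.01]]
    - [[-0.02,-0.92,0],[0,0,0.01]]
    - [[-0.02,-0.92,0],[0,0,0.01]]
    - [[-0.02,-0.92,0],[0,0,0]]
  jaw: -0.12

```text
t: 35.95
eef_pos: [479.6, -129.0, 179.6]
tcp_rot: [-3.141, 0.001, -3.137]
ft_force: [0.8, 0.5, -0.5]
opening: 0.444
```

Call:
drive_tool:
  increments:
    - [[-0.03,-0.92,0],[0,0,0]]
    - [[-0.03,-0.92,0],[0,0,0]]
    - [[-0.03,-0.92,0],[0,0,0]]
    - [[-0.03,-0.92,0],[0,0,0.01]]
    - [[-0.03,-0.92,0],[0,0,0]]

```text
t: 36.37
eef_pos: [484.8, -266.9, 179.6]
tcp_rot: [-3.141, 0.0, -3.137]
ft_force: [1.0, -0.7, -0.2]
opening: 0.442
```

Call:
drive_tool:
  increments:
    - [[-0.03,-0.92,0],[0,0,0]]
    - [[-0.03,-0.92,0],[0,0,0]]
    - [[-0.03,-0.92,0],[0,0,0]]
    - [[-0.03,-0.92,0.2],[0,0,0]]
    - [[-0.03,-0.92,0.2],[0,0,0]]

```text
t: 36.78
eef_pos: [490.0, -405.0, 167.7]
tcp_rot: [-3.141, 0.001, -3.137]
ft_force: [0.4, 0.8, 0.4]
opening: 0.443
```

Run:
```python
from h import *
p=trays('top11.png'); st()
cv2.imwrite('pics/z11.png',cv2.resize(p['pixels'][130:240,70:240],None,fx=4,fy=4,interpolation=cv2.INTER_CUBIC))
plan([488.5,-403.5,66],math.pi)
```

```text
large_tray [([504.0, 142.0, 1.0], 0.72)]
small_tray [([472.0, 393.0, 1.0], 0.84), ([488.0, -352.0, 58.0], 0.43)]
t 36.93 pos [ 489.5 -404.8  166.6] rpy [ 3.141 -0.    -3.139] F [-1.2  0.7 -0.2] M [ 0.08 -0.14  0.02] op 0.44 q [-0.79  0.55  1.58 -0.    1.   -2.37]
[[[0.01,0.01,0.84],[0.0,0.0,0.01]],[[0.01,0.01,0.84],[0.0,0.0,0.01]],[[0.01,0.01,0.84],[0.0,0.0,0.0]],[[0.0,0.01,0.83],[0.01,-0.01,0.01]]]
```

View pics/z11.png

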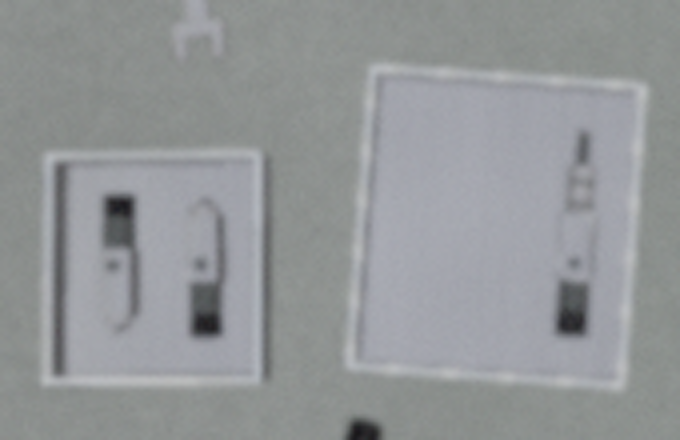

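View pics/top11.png

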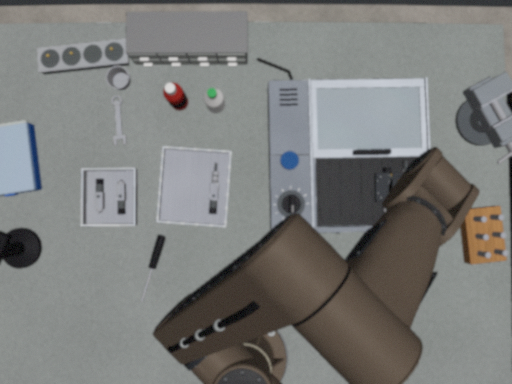

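All three lie well in the trays. Injector 4 (sound, nozzle toward robot).

Call:
drive_tool:
  increments:
    - [[0.01,0.01,0.84],[0,0,0]]
    - [[0.01,0.01,0.84],[0,0,0]]
    - [[0.01,0.01,0.84],[0,0,0]]
    - [[0,0,0.7],[0,0,0]]
    - [[0,0,0.14],[0,0,0]]

```text
t: 37.35
eef_pos: [488.2, -400.6, 63.7]
tcp_rot: [3.138, -0.003, -3.137]
ft_force: [-0.9, 0.4, -0.2]
opening: 0.443
```

Call:
drive_tool:
  increments:
    - [[0,0,0],[0,0,0]]
    - [[0,0,0],[0,0,0]]
    - [[0,0,0],[0,0,0]]
    - [[0,0,0],[0,0,0]]
    - [[0,0,0],[0,0,0]]
  jaw: -1

```text
t: 37.77
eef_pos: [489.7, -403.0, 67.9]
tcp_rot: [-3.14, 0.002, -3.137]
ft_force: [0.4, 0.6, 7.6]
opening: 0.252
```

Call:
drive_tool:
  increments:
    - [[0,0,0],[0,0,0]]
    - [[0,0,-0.3],[0,0,0]]
    - [[0,0,-0.7],[0,0,0]]
    - [[0,0,-0.9],[0,0,0]]
    - [[0,0,-0.9],[0,0,0]]

```text
t: 38.18
eef_pos: [488.7, -402.4, 151.5]
tcp_rot: [3.141, -0.001, -3.137]
ft_force: [0.1, -0.7, -2.4]
opening: 0.25
```

Call:
drive_tool:
  increments:
    - [[0,0,-0.9],[0,0,0]]
    - [[0,0,-0.9],[0,0,0]]

```text
t: 38.35
eef_pos: [488.8, -402.4, 206.2]
tcp_rot: [-3.141, -0.0, -3.137]
ft_force: [-0.0, -0.7, -2.0]
opening: 0.249
```

Run:
```python
from h import *
p=trays('top12.png'); st()
g=tl(10,0); print(g); plan([*g,190],math.pi-.068,n=20)
```

```text
large_tray [([503.0, 147.0, -6.0], 0.65)]
small_tray [([471.0, 392.0, 1.0], 0.67)]
t 38.5 pos [ 489.4 -403.   206.7] rpy [-3.139e+00  3.000e-03 -3.137e+00] F [ 0.1  0.1 -4.1] M [ 0.11 -0.08  0.02] op 0.252 q [-0.79  0.51  1.55 -0.    1.08 -2.37]
[511.97688891 144.32052393]
[[[-0.04,0.91,0.03],[0.0,0.0,0.05]],[[-0.04,0.91,0.02],[0.0,0.0,0.04]],[[-0.03,0.91,0.03],[0.0,0.0,0.05]],[[-0.03,0.91,0.02],[0.0,0.0,0.04]],[[-0.03,0.91,0.03],[0.0,0.0,0.05]]]
[[[-0.02,0.91,0.02],[0.0,0.0,0.04]],[[-0.02,0.91,0.03],[0.0,0.0,0.05]],[[-0.02,0.91,0.02],[0.0,0.0,0.04]],[[-0.02,0.91,0.03],[0.0,0.0,0.05]],[[-0.01,0.92,0.02],[0.0,0.0,0.04]]]
[[[-0.01,0.91,0.03],[0.0,0.0,0.05]],[[0.0,0.92,0.02],[0.0,0.0,0.04]],[[0.0,0.91,0.03],[0.0,0.0,0.05]],[[0.0,0.92,0.02],[-0.01,0.01,0.04]],[[0.0,0.91,0.03],[0.0,0.0,0.05]]]
[[[0.01,0.92,0.03],[-0.01,0.01,0.04]],[[0.01,0.91,0.03],[0.0,0.0,0.05]],[[0.01,0.92,0.02],[-0.01,0.01,0.04]],[[0.02,0.91,0.03],[0.0,0.0,0.05]],[[0.02,0.92,0.02],[-0.01,0.01,0.04]]]
```

Call:
drive_tool:
  increments:
    - [[-0.04,0.91,0.03],[0,0,0.05]]
    - [[-0.04,0.91,0.02],[0,0,0.04]]
    - [[-0.03,0.91,0.03],[0,0,0.05]]
    - [[-0.03,0.91,0.02],[0,0,0.04]]
    - [[-0.03,0.91,0.03],[0,0,0.05]]

```text
t: 38.92
eef_pos: [493.8, -264.6, 199.0]
tcp_rot: [3.14, -0.002, 3.127]
ft_force: [-0.7, -0.3, -2.0]
opening: 0.249
```

Call:
drive_tool:
  increments:
    - [[-0.02,0.91,0.02],[0,0,0.04]]
    - [[-0.02,0.91,0.03],[0,0,0.05]]
    - [[-0.02,0.91,0.02],[0,0,0.04]]
    - [[-0.02,0.91,0.03],[0,0,0.05]]
    - [[-0.01,0.92,0.02],[0,0,0.04]]

```text
t: 39.33
eef_pos: [499.4, -128.0, 195.5]
tcp_rot: [3.141, -0.002, 3.109]
ft_force: [0.8, 1.0, -2.7]
opening: 0.25
```

Call:
drive_tool:
  increments:
    - [[-0.01,0.91,0.03],[0,0,0.05]]
    - [[0,0.92,0.02],[0,0,0.04]]
    - [[0,0.91,0.03],[0,0,0.05]]
    - [[0,0.92,0.02],[0,0,0.04]]
    - [[0,0.91,0.03],[0,0,0.05]]

```text
t: 39.75
eef_pos: [505.0, 8.9, 191.7]
tcp_rot: [3.142, -0.002, 3.091]
ft_force: [0.4, -0.3, -1.8]
opening: 0.249
```

Call:
drive_tool:
  increments:
    - [[0.01,0.92,0.03],[0,0,0.04]]
    - [[0.01,0.91,0.03],[0,0,0.05]]
    - [[0.01,0.92,0.02],[0,0,0.04]]
    - [[0.02,0.91,0.03],[0,0,0.05]]
    - [[0.02,0.92,0.02],[0,0,0.04]]

```text
t: 40.17
eef_pos: [510.8, 146.0, 187.7]
tcp_rot: [-3.141, -0.002, 3.074]
ft_force: [0.3, -0.3, -3.3]
opening: 0.25
```

Run:
```python
from h import *
p=cam('side','side12.png')
for t in('large_tray','small_tray'):
        print(t,[(np.round(r['point']).tolist(),round(r['score'],2)) for r in env.tip_of(t,p) if r['score']>.4])
st()
g=tl(10,0); plan([*g,12],math.pi-.068)
```

```text
large_tray [([500.0, 146.0, 2.0], 0.84)]
small_tray [([471.0, 396.0, 4.0], 0.84)]
t 40.32 pos [510.8 146.1 187.7] rpy [-3.141e+00 -2.000e-03  3.076e+00] F [-0.2 -0.1 -2.2] M [ 0.09 -0.13 -0.06] op 0.25 q [ 0.15  0.39  1.82 -0.    0.93 -1.35]
[[[-0.01,-0.01,0.84],[0.0,0.0,0.01]],[[-0.01,-0.01,0.84],[0.0,0.0,0.0]],[[-0.01,-0.01,0.84],[0.0,-0.01,0.01]],[[-0.01,-0.01,0.83],[0.0,0.0,0.0]],[[0.0,0.0,0.84],[0.0,-0.01,0.01]]]
[[[-0.01,-0.01,0.83],[0.0,0.0,0.0]],[[0.0,0.0,0.84],[-0.01,-0.01,0.01]]]
```

View pics/side12.png

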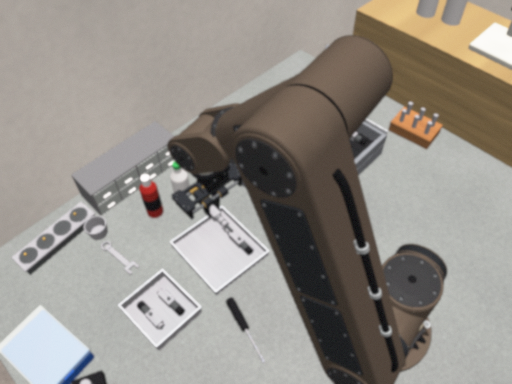

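Call:
drive_tool:
  increments:
    - [[-0.01,-0.01,0.84],[0,0,0]]
    - [[-0.01,0,0.84],[0,0,0]]
    - [[0,0,0.84],[0,0,0]]
    - [[0,0,0.84],[0,0,0]]
    - [[0,0,0.84],[0,0,0]]

```text
t: 40.73
eef_pos: [511.7, 143.4, 61.3]
tcp_rot: [-3.141, -0.001, 3.073]
ft_force: [1.1, 0.3, -2.3]
opening: 0.255
```

Call:
drive_tool:
  increments:
    - [[0,0,0.8],[0,0,0]]
    - [[0,0,0.55],[0,0,0]]
    - [[0,0,0.2],[0,0,0]]
    - [[0,0,0.15],[0,0,0]]
    - [[0,0,0],[0,0,0]]

```text
t: 41.15
eef_pos: [512.2, 143.7, 12.0]
tcp_rot: [-3.141, -0.0, 3.073]
ft_force: [0.2, -0.8, -1.8]
opening: 0.251
```

Run:
```python
from h import *
env.read_camera('top');st()
```

```text
t 41.2 pos [512.5 143.9  12.3] rpy [-3.141  0.     3.073] F [ 0.7 -0.1 -2.8] M [ 0.08 -0.13  0.02] op 0.252 q [ 0.15  0.66  1.96 -0.    0.53 -1.35]
```

Call:
drive_tool:
  increments:
    - [[0,0,0.03],[0,0,0]]
    - [[0,0,0],[0,0,0]]

```text
t: 41.37
eef_pos: [512.6, 144.2, 11.4]
tcp_rot: [3.142, 0.001, 3.074]
ft_force: [0.5, -1.4, -1.1]
opening: 0.25
```

Call:
drive_tool:
  increments:
    - [[0,0,0],[0,0,0]]
    - [[0,0,0],[0,0,0]]
    - [[0,0,0],[0,0,0]]
    - [[0,0,-0.3],[0,0,0]]
    - [[0,0,-0.8],[0,0,0]]
  jaw: -0.16

```text
t: 41.78
eef_pos: [511.1, 144.2, 42.7]
tcp_rot: [-3.141, -0.004, 3.074]
ft_force: [-0.3, 0.3, 0.1]
opening: 0.419
```

Call:
drive_tool:
  increments:
    - [[0,0,-0.9],[0,0,0]]
    - [[0,0,-0.9],[0,0,0]]
    - [[0,0,-0.9],[0,0,0]]
    - [[0,0,-0.9],[0,0,0]]
    - [[0,0,-0.9],[0,0,0]]

```text
t: 42.2
eef_pos: [511.9, 144.4, 181.1]
tcp_rot: [3.142, 0.001, 3.074]
ft_force: [0.3, -0.2, 0.0]
opening: 0.421
```

Run:
```python
from h import *
st()
plan([488.5,-458,180],math.pi-.02,n=25)
```

```text
t 42.2 pos [511.9 144.4 181.1] rpy [3.142e+00 1.000e-03 3.074e+00] F [ 0.3 -0.2  0. ] M [ 0.04 -0.16 -0.  ] op 0.421 q [ 0.15  0.4   1.83 -0.    0.92 -1.35]
[[[-0.02,-0.8,0.0],[0.0,0.0,-0.02]],[[-0.02,-0.8,0.0],[0.0,0.0,-0.02]],[[-0.02,-0.8,0.0],[0.0,0.0,-0.02]],[[-0.02,-0.8,0.0],[0.0,0.0,-0.02]],[[-0.02,-0.8,0.0],[0.0,0.0,-0.02]]]
[[[-0.02,-0.8,0.0],[0.0,0.0,-0.02]],[[-0.02,-0.8,0.0],[0.0,0.0,-0.03]],[[-0.01,-0.81,0.0],[0.0,0.0,-0.02]],[[-0.01,-0.8,0.0],[0.0,0.0,-0.03]],[[-0.01,-0.81,0.0],[0.0,0.0,-0.02]]]
[[[-0.01,-0.8,0.0],[0.0,0.0,-0.03]],[[-0.01,-0.81,0.0],[0.0,0.0,-0.02]],[[-0.01,-0.8,0.0],[0.0,0.0,-0.03]],[[0.0,-0.81,0.0],[0.0,0.0,-0.02]],[[0.0,-0.8,0.0],[0.0,0.0,-0.03]]]
[[[0.0,-0.81,0.0],[0.0,0.0,-0.02]],[[0.0,-0.8,0.0],[0.0,0.0,-0.03]],[[0.0,-0.81,0.0],[0.0,0.0,-0.02]],[[0.0,-0.8,0.01],[0.0,0.0,-0.03]],[[0.01,-0.81,0.0],[0.0,0.0,-0.02]]]
[[[0.01,-0.8,0.01],[0.0,0.0,-0.03]],[[0.01,-0.81,0.0],[0.0,0.0,-0.02]],[[0.01,-0.8,0.01],[0.0,0.0,-0.03]],[[0.01,-0.81,0.0],[0.0,0.0,-0.02]],[[0.02,-0.8,0.01],[0.0,0.01,-0.03]]]
```

Call:
drive_tool:
  increments:
    - [[-0.02,-0.8,0],[0,0,-0.02]]
    - [[-0.02,-0.8,0],[0,0,-0.02]]
    - [[-0.02,-0.8,0],[0,0,-0.02]]
    - [[-0.02,-0.8,0],[0,0,-0.02]]
    - [[-0.02,-0.8,0],[0,0,-0.02]]

```text
t: 42.62
eef_pos: [507.2, 23.5, 179.8]
tcp_rot: [-3.141, 0.001, 3.082]
ft_force: [0.7, 0.5, -0.3]
opening: 0.42
```

Call:
drive_tool:
  increments:
    - [[-0.02,-0.8,0],[0,0,-0.02]]
    - [[-0.02,-0.8,0],[0,0,-0.03]]
    - [[-0.01,-0.81,0],[0,0,-0.02]]
    - [[-0.01,-0.8,0],[0,0,-0.03]]
    - [[-0.01,-0.81,0],[0,0,-0.02]]

```text
t: 43.03
eef_pos: [502.6, -97.1, 179.7]
tcp_rot: [-3.141, 0.001, 3.092]
ft_force: [-0.0, 0.7, -0.9]
opening: 0.419
```

Call:
drive_tool:
  increments:
    - [[-0.01,-0.8,0],[0,0,-0.03]]
    - [[-0.01,-0.81,0],[0,0,-0.02]]
    - [[-0.01,-0.8,0],[0,0,-0.03]]
    - [[0,-0.81,0],[0,0,-0.02]]
    - [[0,-0.8,0],[0,0,-0.03]]

```text
t: 43.45
eef_pos: [497.9, -217.7, 179.7]
tcp_rot: [-3.141, 0.0, 3.102]
ft_force: [0.1, 0.1, 0.7]
opening: 0.417
```

Call:
drive_tool:
  increments:
    - [[0,-0.81,0],[0,0,-0.02]]
    - [[0,-0.8,0],[0,0,-0.03]]
    - [[0,-0.81,0],[0,0,-0.02]]
    - [[0,-0.8,0.01],[0,0,-0.03]]
    - [[0.01,-0.81,0],[0,0,-0.02]]
  jaw: -0.12

```text
t: 43.87
eef_pos: [493.3, -338.4, 179.4]
tcp_rot: [-3.141, 0.0, 3.112]
ft_force: [0.2, -0.0, -0.6]
opening: 0.438
```

Call:
drive_tool:
  increments:
    - [[0.01,-0.8,0.01],[0,0,-0.03]]
    - [[0.01,-0.81,0],[0,0,-0.02]]
    - [[0.01,-0.8,0.01],[0,0,-0.03]]
    - [[0.01,-0.81,0.2],[0,0,-0.02]]
    - [[0.02,-0.8,0.2],[0,0,-0.03]]

```text
t: 44.28
eef_pos: [488.5, -459.0, 167.1]
tcp_rot: [-3.141, 0.001, 3.122]
ft_force: [-0.2, -0.1, 1.1]
opening: 0.439
```

Run:
```python
from h import *
p=trays('top13.png'); st()
cv2.imwrite('pics/z13.png',cv2.resize(p['pixels'][130:240,70:240],None,fx=4,fy=4,interpolation=cv2.INTER_CUBIC))
plan([488.5,-458,66],math.pi-.02)
```

```text
large_tray []
small_tray [([474.0, 395.0, 3.0], 0.83), ([505.0, 149.0, 0.0], 0.58)]
t 44.43 pos [ 488.  -458.7  165.8] rpy [ 3.141e+00 -1.000e-03  3.120e+00] F [-0.2  0.   1.1] M [ 0.12 -0.15  0.02] op 0.44 q [-0.85  0.6   1.49 -0.    1.05 -2.4 ]
[[[0.0,0.01,0.83],[0.0,0.0,0.0]],[[-0.01,0.0,0.83],[0.0,0.0,-0.01]],[[0.0,0.01,0.83],[0.0,0.0,0.0]],[[-0.01,0.0,0.84],[0.01,-0.01,-0.01]]]
```

View pics/z13.png

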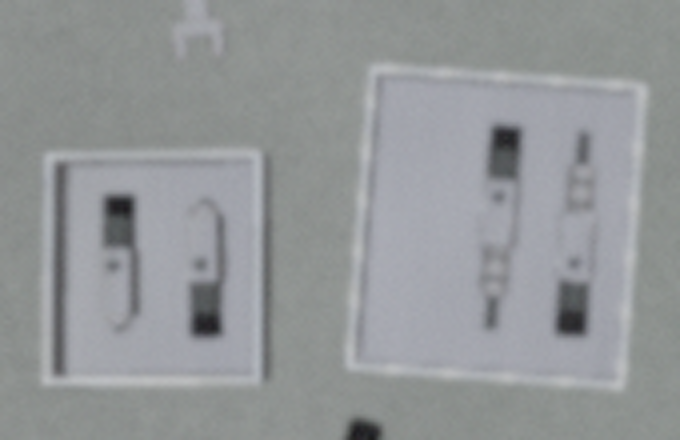

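Good. Last injector.

Call:
drive_tool:
  increments:
    - [[0,0.01,0.83],[0,0,0]]
    - [[0,0,0.83],[0,0,0]]
    - [[0,0,0.83],[0,0,0]]
    - [[0,0,0.7],[0,0,0]]
    - [[0,0,0.14],[0,0,0]]

```text
t: 44.85
eef_pos: [487.9, -455.3, 63.6]
tcp_rot: [3.138, -0.003, 3.123]
ft_force: [-0.1, 0.4, -0.0]
opening: 0.44
```

Call:
drive_tool:
  increments:
    - [[0,0,0],[0,0,0]]
    - [[0,0,0],[0,0,0]]
    - [[0,0,0],[0,0,0]]
    - [[0,0,0],[0,0,0]]
    - [[0,0,0],[0,0,0]]
  jaw: -1

```text
t: 45.27
eef_pos: [489.2, -458.0, 68.0]
tcp_rot: [-3.14, 0.002, 3.122]
ft_force: [-0.0, 1.0, 7.4]
opening: 0.252
```

Call:
drive_tool:
  increments:
    - [[0,0,0],[0,0,0]]
    - [[0,0,-0.3],[0,0,0]]
    - [[0,0,-0.7],[0,0,0]]
    - [[0,0,-0.9],[0,0,0]]
    - [[0,0,-0.9],[0,0,0]]

```text
t: 45.68
eef_pos: [488.3, -457.2, 151.4]
tcp_rot: [3.141, -0.001, 3.122]
ft_force: [0.6, 0.3, -3.0]
opening: 0.248
```

Call:
drive_tool:
  increments:
    - [[0,0,-0.9],[0,0,0]]
    - [[0,0,-0.9],[0,0,0]]

```text
t: 45.85
eef_pos: [488.3, -457.3, 206.2]
tcp_rot: [-3.142, -0.0, 3.122]
ft_force: [0.5, -0.3, -3.7]
opening: 0.247
```

Run:
```python
from h import *
p=trays('top14.png'); st()
g=tl(-10,55); print(g); plan([*g,190],math.pi-.068,n=25)
```

```text
large_tray [([503.0, 146.0, 0.0], 0.79), ([260.0, 267.0, 4.0], 0.47)]
small_tray [([472.0, 394.0, 0.0], 0.74), ([261.0, 272.0, 4.0], 0.7)]
t 46.0 pos [ 489.  -457.9  206.8] rpy [-3.139e+00  3.000e-03  3.122e+00] F [ 0.5 -0.1 -3.7] M [ 0.08 -0.12 -0.01] op 0.251 q [-0.85  0.56  1.45 -0.    1.12 -2.4 ]
[495.76022947 200.55236506]
[[[0.01,0.88,0.02],[0.0,0.0,0.02]],[[0.01,0.88,0.02],[0.0,0.0,0.02]],[[0.01,0.88,0.02],[0.0,0.0,0.02]],[[0.01,0.88,0.02],[0.0,0.0,0.02]],[[0.01,0.88,0.02],[0.0,0.0,0.02]]]
[[[0.02,0.88,0.02],[0.0,0.0,0.03]],[[0.02,0.88,0.02],[0.0,0.0,0.02]],[[0.02,0.88,0.02],[0.0,0.0,0.03]],[[0.02,0.88,0.02],[0.0,0.0,0.02]],[[0.02,0.88,0.02],[0.0,0.0,0.03]]]
[[[0.02,0.88,0.02],[0.0,0.0,0.02]],[[0.03,0.88,0.02],[0.0,0.0,0.03]],[[0.03,0.88,0.02],[0.0,0.0,0.02]],[[0.03,0.88,0.02],[0.0,0.0,0.03]],[[0.03,0.87,0.02],[0.0,0.0,0.02]]]
[[[0.03,0.88,0.02],[0.0,0.0,0.03]],[[0.04,0.87,0.02],[0.0,0.0,0.02]],[[0.04,0.88,0.02],[0.0,0.0,0.03]],[[0.04,0.87,0.02],[-0.01,0.01,0.02]],[[0.04,0.87,0.02],[0.0,0.0,0.03]]]
[[[0.04,0.88,0.02],[-0.01,0.01,0.02]],[[0.04,0.87,0.02],[0.0,0.0,0.03]],[[0.05,0.88,0.02],[-0.01,0.01,0.02]],[[0.04,0.87,0.02],[0.0,0.0,0.03]],[[0.05,0.88,0.02],[-0.01,0.01,0.02]]]
```

View pics/top14.png

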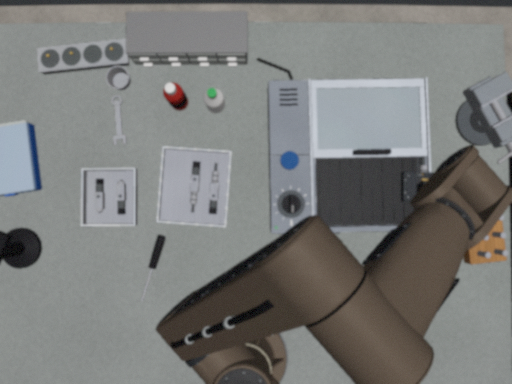

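Call:
drive_tool:
  increments:
    - [[0.01,0.88,0.02],[0,0,0.02]]
    - [[0.01,0.88,0.02],[0,0,0.02]]
    - [[0.01,0.88,0.02],[0,0,0.02]]
    - [[0.01,0.88,0.02],[0,0,0.02]]
    - [[0.01,0.88,0.02],[0,0,0.02]]

```text
t: 46.42
eef_pos: [489.4, -323.9, 199.8]
tcp_rot: [3.14, -0.002, 3.113]
ft_force: [1.2, 0.9, -2.5]
opening: 0.25
```

Call:
drive_tool:
  increments:
    - [[0.02,0.88,0.02],[0,0,0.03]]
    - [[0.02,0.88,0.02],[0,0,0.02]]
    - [[0.02,0.88,0.02],[0,0,0.03]]
    - [[0.02,0.88,0.02],[0,0,0.02]]
    - [[0.02,0.88,0.02],[0,0,0.03]]

```text
t: 46.83
eef_pos: [490.5, -191.9, 197.0]
tcp_rot: [3.141, -0.002, 3.103]
ft_force: [0.7, -0.0, -2.2]
opening: 0.249
```

Call:
drive_tool:
  increments:
    - [[0.02,0.88,0.02],[0,0,0.02]]
    - [[0.03,0.88,0.02],[0,0,0.03]]
    - [[0.03,0.88,0.02],[0,0,0.02]]
    - [[0.03,0.88,0.02],[0,0,0.03]]
    - [[0.03,0.87,0.02],[0,0,0.02]]

```text
t: 47.25
eef_pos: [491.8, -60.3, 194.1]
tcp_rot: [3.141, -0.002, 3.094]
ft_force: [0.4, 0.0, -3.4]
opening: 0.25
```

Call:
drive_tool:
  increments:
    - [[0.03,0.88,0.02],[0,0,0.03]]
    - [[0.04,0.87,0.02],[0,0,0.02]]
    - [[0.04,0.88,0.02],[0,0,0.03]]
    - [[0.04,0.87,0.02],[0,0,0.02]]
    - [[0.04,0.87,0.02],[0,0,0.03]]

```text
t: 47.67
eef_pos: [492.9, 70.7, 191.1]
tcp_rot: [-3.141, -0.002, 3.083]
ft_force: [-0.0, 0.6, -2.4]
opening: 0.254
```

Call:
drive_tool:
  increments:
    - [[0.04,0.88,0.02],[0,0,0.02]]
    - [[0.04,0.87,0.02],[0,0,0.03]]
    - [[0.05,0.88,0.02],[0,0,0.02]]
    - [[0.04,0.87,0.02],[0,0,0.03]]
    - [[0.05,0.88,0.02],[0,0,0.02]]

```text
t: 48.08
eef_pos: [494.5, 202.1, 188.0]
tcp_rot: [-3.141, -0.002, 3.074]
ft_force: [1.6, -0.3, -2.9]
opening: 0.249
```

Run:
```python
from h import *
p=cam('side','side14.png')
for t in('large_tray','small_tray'):
        print(t,[(np.round(r['point']).tolist(),round(r['score'],2)) for r in env.tip_of(t,p) if r['score']>.4])
st()
g=tl(-10,55); plan([*g,12],math.pi-.068)
```

```text
large_tray [([500.0, 149.0, -1.0], 0.6)]
small_tray [([471.0, 395.0, -1.0], 0.96)]
t 48.23 pos [494.5 202.2 187.9] rpy [-3.141e+00 -2.000e-03  3.076e+00] F [ 0.3  0.6 -2.6] M [ 0.05 -0.15  0.04] op 0.248 q [ 0.26  0.39  1.81 -0.    0.94 -1.24]
[[[-0.01,-0.01,0.84],[0.0,0.0,0.0]],[[-0.01,-0.01,0.84],[0.0,0.0,0.01]],[[-0.01,-0.01,0.84],[0.0,-0.01,0.0]],[[-0.01,0.0,0.84],[0.0,0.0,0.01]],[[-0.01,-0.01,0.83],[0.0,-0.01,0.0]]]
[[[0.0,0.0,0.84],[-0.01,0.0,0.01]],[[0.0,-0.01,0.83],[0.0,-0.01,0.0]]]
```

View pics/side14.png

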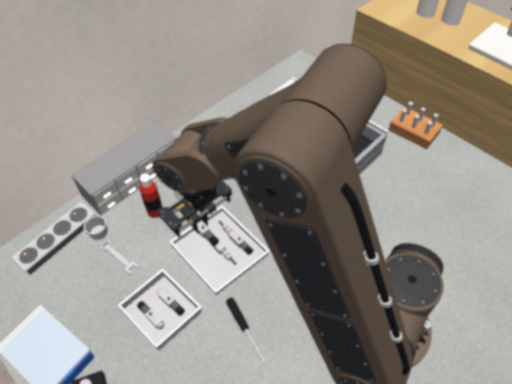

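Call:
drive_tool:
  increments:
    - [[-0.01,-0.01,0.84],[0,0,0]]
    - [[-0.01,0,0.84],[0,0,0]]
    - [[-0.01,0,0.84],[0,0,0]]
    - [[0,0,0.84],[0,0,0]]
    - [[0,0,0.84],[0,0,0]]

```text
t: 48.65
eef_pos: [495.7, 199.5, 61.6]
tcp_rot: [-3.141, -0.001, 3.073]
ft_force: [1.5, 0.9, -3.0]
opening: 0.252
```

Call:
drive_tool:
  increments:
    - [[0,0,0.8],[0,0,0]]
    - [[0,0,0.55],[0,0,0]]
    - [[0,0,0.2],[0,0,0]]
    - [[0,0,0.15],[0,0,0]]
    - [[0,0,0.02],[0,0,0]]

```text
t: 49.07
eef_pos: [496.3, 199.9, 11.8]
tcp_rot: [-3.141, -0.0, 3.074]
ft_force: [0.5, -0.0, -2.6]
opening: 0.253
```

Run:
```python
from h import *
env.read_camera('top');st()
```

```text
t 49.12 pos [496.5 200.2  11.9] rpy [-3.142  0.     3.073] F [-0.6 -0.1 -2.3] M [ 0.12 -0.18 -0.01] op 0.25 q [ 0.26  0.66  1.95 -0.    0.53 -1.24]
```

Call:
drive_tool:
  increments:
    - [[0,0,0.02],[0,0,0]]
    - [[0,0,0],[0,0,0]]

```text
t: 49.28
eef_pos: [496.6, 200.5, 11.6]
tcp_rot: [3.141, 0.001, 3.074]
ft_force: [0.4, -1.4, -1.0]
opening: 0.25
```

Call:
drive_tool:
  increments:
    - [[0,0,0],[0,0,0]]
    - [[0,0,0],[0,0,0]]
    - [[0,0,0],[0,0,0]]
    - [[0,0,-0.3],[0,0,0]]
    - [[0,0,-0.8],[0,0,0]]
  jaw: -0.16

```text
t: 49.7
eef_pos: [495.1, 200.3, 42.7]
tcp_rot: [-3.14, -0.004, 3.074]
ft_force: [-0.3, -0.3, 0.2]
opening: 0.416
```

Call:
drive_tool:
  increments:
    - [[0,0,-0.9],[0,0,0]]
    - [[0,0,-0.9],[0,0,0]]
    - [[0,0,-0.9],[0,0,0]]
    - [[0,0,-0.9],[0,0,0]]
    - [[0,0,-0.9],[0,0,0]]

```text
t: 50.12
eef_pos: [495.9, 200.6, 181.1]
tcp_rot: [3.141, 0.001, 3.074]
ft_force: [-0.2, -0.0, -0.4]
opening: 0.424
```

Run:
```python
from h import *
st()
plan([632,-345,190],math.pi+.02,n=21)
```

```text
t 50.12 pos [495.9 200.6 181.1] rpy [3.141e+00 1.000e-03 3.074e+00] F [-0.2 -0.  -0.4] M [ 0.1  -0.13  0.04] op 0.424 q [ 0.26  0.4   1.82 -0.    0.92 -1.24]
[[[-0.27,-0.85,-0.01],[0.0,0.0,-0.05]],[[-0.27,-0.85,-0.01],[0.0,0.0,-0.05]],[[-0.27,-0.85,-0.01],[0.0,0.0,-0.05]],[[-0.26,-0.85,-0.01],[0.0,0.0,-0.05]],[[-0.26,-0.85,-0.02],[0.0,0.0,-0.05]]]
[[[-0.26,-0.86,-0.01],[0.0,0.0,-0.05]],[[-0.25,-0.86,-0.02],[0.0,0.0,-0.05]],[[-0.25,-0.86,-0.01],[0.0,0.0,-0.05]],[[-0.25,-0.86,-0.02],[0.0,0.0,-0.05]],[[-0.24,-0.86,-0.01],[0.0,0.0,-0.05]]]
[[[-0.24,-0.86,-0.02],[0.0,0.0,-0.05]],[[-0.24,-0.86,-0.01],[0.0,0.0,-0.05]],[[-0.23,-0.86,-0.02],[0.0,0.0,-0.06]],[[-0.23,-0.86,-0.01],[0.0,0.0,-0.05]],[[-0.23,-0.86,-0.02],[0.0,0.0,-0.06]]]
[[[-0.22,-0.86,-0.01],[0.0,0.0,-0.05]],[[-0.22,-0.87,-0.02],[0.0,0.0,-0.06]],[[-0.21,-0.87,-0.01],[0.0,0.0,-0.05]],[[-0.21,-0.87,-0.02],[0.0,0.0,-0.06]],[[-0.21,-0.87,-0.01],[0.0,0.0,-0.05]]]
[[[-0.2,-0.86,-0.02],[0.0,0.01,-0.06]]]
```

Call:
drive_tool:
  increments:
    - [[-0.27,-0.85,-0.01],[0,0,-0.05]]
    - [[-0.27,-0.85,-0.01],[0,0,-0.05]]
    - [[-0.27,-0.85,-0.01],[0,0,-0.05]]
    - [[-0.26,-0.85,-0.01],[0,0,-0.05]]
    - [[-0.26,-0.85,-0.02],[0,0,-0.05]]
  jaw: -1

```text
t: 50.53
eef_pos: [528.5, 69.9, 181.6]
tcp_rot: [-3.142, 0.001, 3.094]
ft_force: [-0.3, 0.3, 1.1]
opening: 0.125
```

Call:
drive_tool:
  increments:
    - [[-0.26,-0.86,-0.01],[0,0,-0.05]]
    - [[-0.25,-0.86,-0.02],[0,0,-0.05]]
    - [[-0.25,-0.86,-0.01],[0,0,-0.05]]
    - [[-0.25,-0.86,-0.02],[0,0,-0.05]]
    - [[-0.24,-0.86,-0.01],[0,0,-0.05]]

```text
t: 50.95
eef_pos: [560.9, -60.7, 183.7]
tcp_rot: [-3.141, 0.001, 3.114]
ft_force: [1.1, 0.4, -0.0]
opening: 0.005
```

Call:
drive_tool:
  increments:
    - [[-0.24,-0.86,-0.02],[0,0,-0.05]]
    - [[-0.24,-0.86,-0.01],[0,0,-0.05]]
    - [[-0.23,-0.86,-0.02],[0,0,-0.06]]
    - [[-0.23,-0.86,-0.01],[0,0,-0.05]]
    - [[-0.23,-0.86,-0.02],[0,0,-0.06]]

```text
t: 51.37
eef_pos: [593.4, -190.3, 186.1]
tcp_rot: [-3.141, 0.0, 3.136]
ft_force: [0.4, 0.8, 0.1]
opening: 0.001
```

Call:
drive_tool:
  increments:
    - [[-0.22,-0.86,-0.01],[0,0,-0.05]]
    - [[-0.22,-0.87,-0.02],[0,0,-0.06]]
    - [[-0.21,-0.87,-0.01],[0,0,-0.05]]
    - [[-0.21,-0.87,-0.02],[0,0,-0.06]]
    - [[-0.21,-0.87,-0.01],[0,0,-0.05]]

```text
t: 51.78
eef_pos: [625.8, -320.4, 188.3]
tcp_rot: [-3.141, 0.0, -3.126]
ft_force: [-0.4, 0.8, -0.0]
opening: 0.004
```

Call:
drive_tool:
  increments:
    - [[-0.2,-0.86,-0.02],[0,0,-0.06]]
    - [[0,0,0],[0,0,0]]

```text
t: 51.95
eef_pos: [632.3, -349.0, 188.2]
tcp_rot: [-3.14, 0.001, -3.124]
ft_force: [1.2, 0.1, -1.1]
opening: 0.002
```

Run:
```python
from h import *
p=trays('top15.png'); st()
cv2.imwrite('pics/z15.png',cv2.resize(p['pixels'][130:240,70:240],None,fx=4,fy=4,interpolation=cv2.INTER_CUBIC))
plan([632,-345,126],math.pi+.02)
```

```text
large_tray []
small_tray [([468.0, 395.0, 2.0], 0.76)]
t 52.1 pos [ 631.9 -344.5  188.1] rpy [ 3.141 -0.    -3.122] F [-0.6 -0.4 -0.6] M [ 0.05 -0.15 -0.03] op 0.006 q [-0.59  0.65  1.33  0.    1.16 -2.18]
[[[0.0,-0.01,0.69],[0.0,0.0,0.0]],[[0.0,0.0,0.69],[0.0,0.0,0.0]],[[-0.01,-0.01,0.69],[0.0,0.0,0.0]]]
```

View pics/z15.png

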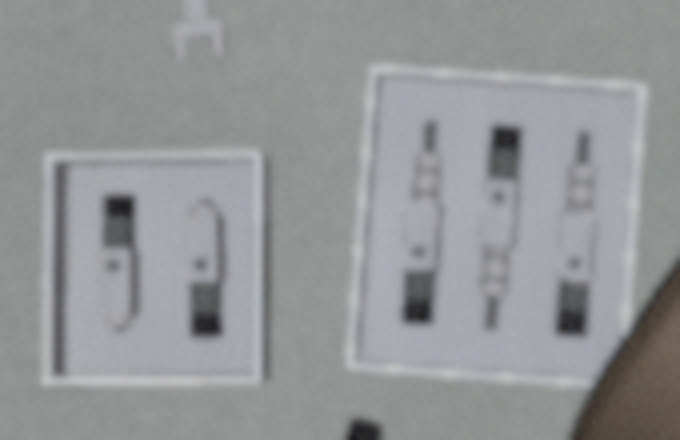

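View pics/top15.png

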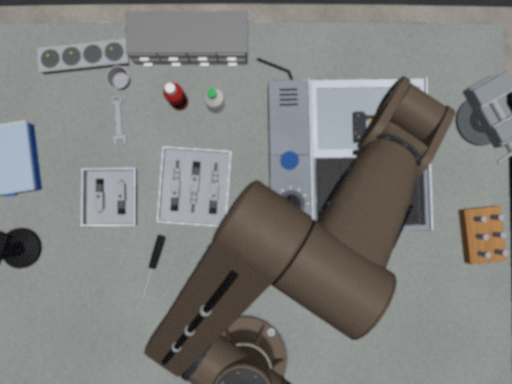

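All five lie in their trays, trays unmoved. Now push the window shut from behind the bar.

Call:
drive_tool:
  increments:
    - [[0,0,0.69],[0,0,0]]
    - [[0,0,0.69],[0,0,0]]
    - [[0,0,0.5],[0,0,0]]
    - [[0,0,0.14],[0,0,0]]
    - [[0,0,0],[0,0,0]]

```text
t: 52.52
eef_pos: [632.0, -343.6, 126.8]
tcp_rot: [3.141, -0.002, -3.12]
ft_force: [0.6, -0.6, 0.6]
opening: 0.008
```

Call:
drive_tool:
  increments:
    - [[0.3,0,0],[0,0,0]]
    - [[0.3,0,0],[0,0,0]]
    - [[0.3,0,0],[0,0,0]]
    - [[0.4,0,0],[0,0,0]]
    - [[0.5,0,0],[0,0,0]]

```text
t: 52.93
eef_pos: [577.9, -346.0, 128.6]
tcp_rot: [-3.14, 0.002, -3.121]
ft_force: [3.1, -0.7, 1.5]
opening: 0.007
```

Call:
drive_tool:
  increments:
    - [[0.5,0,0],[0,0,0]]
    - [[0.5,0,0],[0,0,0]]
    - [[0.5,0,0],[0,0,0]]
    - [[0.5,0,0],[0,0,0]]
    - [[0.5,0,0],[0,0,0]]

```text
t: 53.35
eef_pos: [502.2, -347.5, 128.5]
tcp_rot: [-3.14, 0.002, -3.122]
ft_force: [1.8, -0.1, 1.9]
opening: 0.005
```

Call:
drive_tool:
  increments:
    - [[0.5,0,0],[0,0,0]]
    - [[0.5,0,0],[0,0,0]]
    - [[0.4,0,0],[0,0,0]]
    - [[0.4,0,0],[0,0,0]]
    - [[0.3,0,0],[0,0,0]]

```text
t: 53.77
eef_pos: [439.2, -348.9, 128.0]
tcp_rot: [-3.141, 0.001, -3.122]
ft_force: [1.3, 0.7, 1.0]
opening: 0.003
```

Run:
```python
from h import *
st()
```

```text
t 53.77 pos [ 439.2 -348.9  128. ] rpy [-3.141e+00  1.000e-03 -3.122e+00] F [1.3 0.7 1. ] M [ 0.18 -0.5  -0.04] op 0.003 q [-0.79  0.5   1.81 -0.    0.82 -2.38]
```

Call:
drive_tool:
  increments:
    - [[0.3,0,0],[0,0,0]]
    - [[0.3,0,0],[0,0,0]]
    - [[0.2,0,0],[0,0,0]]
    - [[0.1,0,0],[0,0,0]]
    - [[0.1,0,0],[0,0,0]]

```text
t: 54.18
eef_pos: [410.0, -349.4, 127.3]
tcp_rot: [3.142, 0.0, -3.122]
ft_force: [1.1, 0.8, 1.4]
opening: 0.001
```

Call:
drive_tool:
  increments:
    - [[0.1,0,0],[0,0,0]]
    - [[0.1,0,0],[0,0,0]]

```text
t: 54.35
eef_pos: [404.2, -349.5, 127.3]
tcp_rot: [-3.141, 0.0, -3.121]
ft_force: [1.5, -0.4, 1.5]
opening: 0.004
```

Call:
drive_tool:
  increments:
    - [[0.08,0,0],[0,0,0]]
    - [[0.08,0,0],[0,0,0]]

```text
t: 54.52
eef_pos: [403.8, -349.8, 127.5]
tcp_rot: [-3.139, 0.009, -3.124]
ft_force: [48.2, 12.7, -15.1]
opening: 0.004
```

Call:
drive_tool:
  increments:
    - [[0.06,0,0],[0,0,0]]
    - [[0.06,0,0],[0,0,0]]

```text
t: 54.68
eef_pos: [403.6, -349.9, 127.7]
tcp_rot: [-3.138, 0.016, -3.125]
ft_force: [68.9, 17.2, -21.8]
opening: 0.006
```

Call:
drive_tool:
  increments:
    - [[-0.3,0,0],[0,0,0]]
    - [[-0.4,0,-0.2],[0,0,0]]
    - [[-0.1,0,-0.8],[0,0,0]]
    - [[0,0,-0.8],[0,0,0]]
    - [[0,0,-0.8],[0,0,0]]

```text
t: 55.1
eef_pos: [419.7, -348.8, 205.7]
tcp_rot: [3.14, -0.001, -3.121]
ft_force: [0.5, 0.2, -0.1]
opening: 0.005
```

Call:
drive_tool:
  increments:
    - [[-0.2,0.9,-0.2],[0,0,0]]
    - [[-0.2,0.9,0],[0,0,0]]
    - [[-0.2,0.9,0],[0,0,0]]
    - [[-0.2,0.9,0],[0,0,0]]
    - [[-0.2,0.9,0],[0,0,0]]

```text
t: 55.52
eef_pos: [446.8, -212.3, 211.1]
tcp_rot: [3.141, -0.001, -3.121]
ft_force: [0.7, 0.6, -0.4]
opening: 0.001
```

Call:
drive_tool:
  increments:
    - [[-0.2,0.9,0],[0,0,0]]
    - [[-0.2,0.9,0],[0,0,0]]
    - [[-0.2,0.9,0],[0,0,0]]
    - [[-0.2,0.9,0],[0,0,0]]
    - [[-0.2,0.9,0],[0,0,0]]

```text
t: 55.93
eef_pos: [474.2, -76.7, 211.1]
tcp_rot: [-3.141, -0.001, -3.121]
ft_force: [1.2, -0.9, 0.3]
opening: 0.005
```

Call:
drive_tool:
  increments:
    - [[-0.2,0.9,0],[0,0,0]]
    - [[-0.2,0.9,0],[0,0,0]]
    - [[0,0,0],[0,0,0]]

```text
t: 56.18
eef_pos: [485.4, -20.5, 211.1]
tcp_rot: [3.141, -0.001, -3.118]
ft_force: [-0.1, -0.1, 0.5]
opening: 0.005
```

Run:
```python
from h import *
p=trays('top16.png'); st(); q=cam('side','side16.png')
for a in (p,q):
  for t in('window_grip','grease_tin','spray_can','oil_bottle','screwdriver','spanner'): print(t,[(np.round(r['point']).tolist(),round(r['score'],2)) for r in env.tip_of(t,a) if r['score']>.4])
i=p['pixels']; g=i.max(axis=2); m=np.zeros_like(g); m[222:236,345:405]=(g[222:236,345:405]<70)
ys,xs=np.nonzero(m); print(cv2.minAreaRect(np.c_[xs,ys].astype(np.float32)))
cv2.imwrite('pics/z16.png',cv2.resize(i[70:240,260:440],None,fx=3.5,fy=3.5,interpolation=cv2.INTER_CUBIC))
```

```text
large_tray [([497.0, 145.0, -0.0], 0.97)]
small_tray [([469.0, 392.0, 3.0], 0.92)]
t 56.33 pos [485.1 -23.9 211.1] rpy [-3.141e+00 -1.000e-03 -3.120e+00] F [ 0.5 -0.4  0.3] M [ 0.09 -0.16 -0.02] op 0.002 q [-0.19  0.3   1.89 -0.    0.95 -1.78]
window_grip [([386.0, -349.0, 131.0], 0.82)]
grease_tin [([490.0, -348.0, -2.0], 0.74), ([565.0, -124.0, 106.0], 0.58)]
spray_can [([755.0, 195.0, -2.0], 0.74), ([697.0, 374.0, 2.0], 0.61)]
oil_bottle [([747.0, 85.0, 2.0], 0.76), ([564.0, -122.0, 106.0], 0.52)]
screwdriver [([262.0, 268.0, 2.0], 0.55), ([505.0, 145.0, -1.0], 0.5)]
spanner [([698.0, 376.0, 2.0], 0.89), ([260.0, 269.0, 1.0], 0.5)]
window_grip [([756.0, 190.0, -1.0], 0.6)]
grease_tin []
spray_can [([758.0, 190.0, -0.0], 0.68)]
oil_bottle [([746.0, 84.0, -6.0], 0.64)]
screwdriver [([263.0, 268.0, -1.0], 0.68), ([490.0, 90.0, 15.0], 0.64)]
spanner [([702.0, 376.0, 2.0], 0.52)]
((373.5124816894531, 227.88671875), (2.9017162322998047, 35.01404571533203), 88.15238952636719)
```

View pics/z16.png

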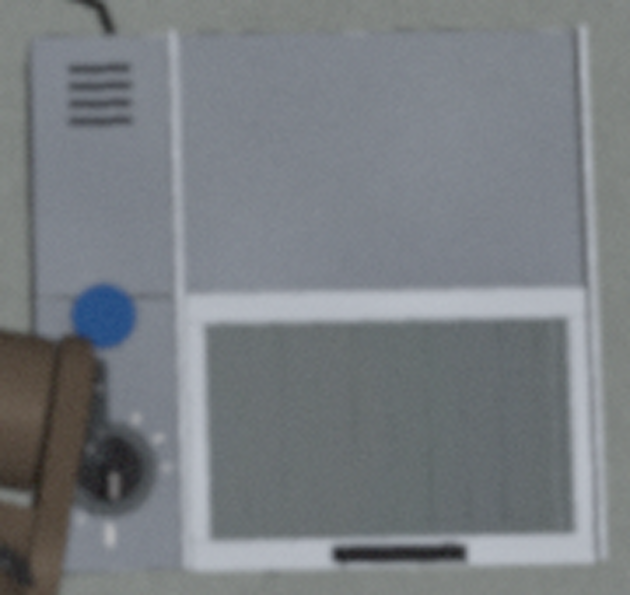

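View pics/top16.png

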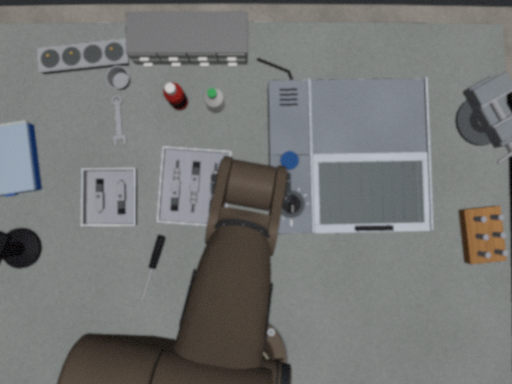

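View pics/side16.png

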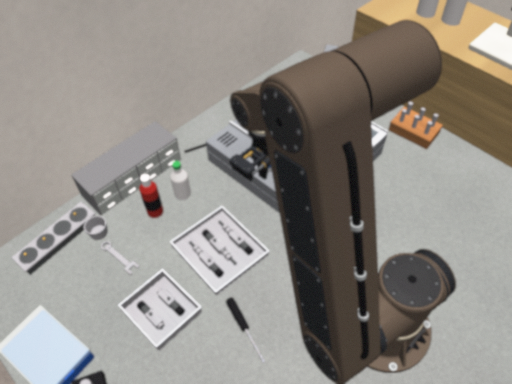

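```bash
python3 -c "
from h import *
print(env.job_done())"
```

```text
the job is handed in; nothing more can be done
None
```

The whole task was carried out in order, and the job was handed in at about 56 s. No verdict is reported, so what follows rests on my own checks.

**What I did**
- I turned the dial anticlockwise until the wrist moment jumped at its stop.
- I then pushed the window open to its stop.
- I moved three sound injectors to the large tray and two snapped ones to the small tray.
- I then pushed the window shut.

**Last checks**
- **Window:** the pull bar is at the same pixels as at the start, to within 0.01 px, so it is shut.
- **Dial:** the pointer is on its off mark.
- **Injectors:** the pictures show all five lying flat in the right trays.
- **Bystanders and trays:** the networks place all of these within about 7 mm of where they started. The side view did not report the grease tin, but the top view did. A few detections were mislabelled; I ignored those.
- **Arm:** it is clear of everything, and the wrist force reads about zero.

**Two things to note**
- I pressed harder than needed at the window's shut stop. The wrist force peaked at about 74 N, through the fingertips. That is under the 120 N limit, and I backed off straight away.
- I saw neither of the possible disturbances, a tray being knocked aside or the grip slackening.

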